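# Put the setting blocks back in their case

## Task

Slide the blue hood of the storage case fully back, put every setting block lying on the bench into the slot with the label of its own colour, lying flat in the slot with its coloured tab through the notch at the label, and then slide the hood fully home over them. Do not disturb the two brass weights at the back of the bench.

Things in the scene. Friction and masses are not known exactly. Their poses are not given: they have to be found in the camera images.
- case: Fixed storage case: grey base plate 246 mm (own x) by 200 mm (own y, from +60 to -140), 6 mm thick. Origin on the bench surface under the middle of the row of five slots; z up. The slots lie side by side along its x at 46 mm pitch; their colour labels are along its +y edge (robot's left); the hood parks at its -y end. Place and yaw vary.
- hood (a joint): Slide of the blue hood (246 x 88 mm, top 56 mm and underside 52 mm above the bench, open at its +y end) over the slots, m: 0 = fully home, over the slots; 0.095 = fully back at the end stop, along the case's -y. About 2 N of friction plus 8 N per m/s; stays where it is left.
- hood_handle (a point): Middle of the black handle bar on the hood: 60 mm long (along the case's x), 12 mm wide (along its y), standing 20 mm above the hood's top; this point is at half its height, 66 mm above the bench. Moves with the hood; with the hood home it lies 2 mm to the case's -y of the case origin.
- block_red: Loose setting block, 0.09 to 0.18 kg; may be absent. Steel body 64 (own x) x 22 x 14 mm high; on its middle a red grip rib 34 (x) x 12 (y) x 22 mm high, total height 36 mm: grasp the rib across its 12 mm from above. At the +x end a red tab, 10 mm wide, sticks out 8 mm (2 to 12 mm above the underside), with a red band beside it. Origin: centre of the underside.
- tab_red (a point): Outer end of the red block's tab: 40 mm along +x from the block's origin, 7 mm up.
- slot_red: Grey slot of the red block; slots change places. Pocket 70 (own x) x 28 mm, floor 2 mm above this origin (8 above the bench), walls 7 mm above the floor. The +x end wall (3 mm) has a 16 mm notch for the tab; beyond it a flat red label. Origin: underside, pocket centre; x points to the label (case +y). Seated block: same axes, origin 2 mm above this one, tab end at x 40, z 9 mm.
- block_yellow: Loose setting block, 0.09 to 0.18 kg; may be absent. Steel body 64 (own x) x 22 x 14 mm high; on its middle a yellow grip rib 34 (x) x 12 (y) x 22 mm high, total height 36 mm: grasp the rib across its 12 mm from above. At the +x end a yellow tab, 10 mm wide, sticks out 8 mm (2 to 12 mm above the underside), with a yellow band beside it. Origin: centre of the underside.
- tab_yellow (a point): Outer end of the yellow block's tab: 40 mm along +x from the block's origin, 7 mm up.
- slot_yellow: Grey slot of the yellow block; slots change places. Pocket 70 (own x) x 28 mm, floor 2 mm above this origin (8 above the bench), walls 7 mm above the floor. The +x end wall (3 mm) has a 16 mm notch for the tab; beyond it a flat yellow label. Origin: underside, pocket centre; x points to the label (case +y). Seated block: same axes, origin 2 mm above this one, tab end at x 40, z 9 mm.
- block_green: Loose setting block, 0.09 to 0.18 kg; may be absent. Steel body 64 (own x) x 22 x 14 mm high; on its middle a green grip rib 34 (x) x 12 (y) x 22 mm high, total height 36 mm: grasp the rib across its 12 mm from above. At the +x end a green tab, 10 mm wide, sticks out 8 mm (2 to 12 mm above the underside), with a green band beside it. Origin: centre of the underside.
- tab_green (a point): Outer end of the green block's tab: 40 mm along +x from the block's origin, 7 mm up.
- slot_green: Grey slot of the green block; slots change places. Pocket 70 (own x) x 28 mm, floor 2 mm above this origin (8 above the bench), walls 7 mm above the floor. The +x end wall (3 mm) has a 16 mm notch for the tab; beyond it a flat green label. Origin: underside, pocket centre; x points to the label (case +y). Seated block: same axes, origin 2 mm above this one, tab end at x 40, z 9 mm.
- block_blue: Loose setting block, 0.09 to 0.18 kg; may be absent. Steel body 64 (own x) x 22 x 14 mm high; on its middle a blue grip rib 34 (x) x 12 (y) x 22 mm high, total height 36 mm: grasp the rib across its 12 mm from above. At the +x end a blue tab, 10 mm wide, sticks out 8 mm (2 to 12 mm above the underside), with a blue band beside it. Origin: centre of the underside.
- tab_blue (a point): Outer end of the blue block's tab: 40 mm along +x from the block's origin, 7 mm up.
- slot_blue: Grey slot of the blue block; slots change places. Pocket 70 (own x) x 28 mm, floor 2 mm above this origin (8 above the bench), walls 7 mm above the floor. The +x end wall (3 mm) has a 16 mm notch for the tab; beyond it a flat blue label. Origin: underside, pocket centre; x points to the label (case +y). Seated block: same axes, origin 2 mm above this one, tab end at x 40, z 9 mm.
- block_black: Loose setting block, 0.09 to 0.18 kg; may be absent. Steel body 64 (own x) x 22 x 14 mm high; on its middle a black grip rib 34 (x) x 12 (y) x 22 mm high, total height 36 mm: grasp the rib across its 12 mm from above. At the +x end a black tab, 10 mm wide, sticks out 8 mm (2 to 12 mm above the underside), with a black band beside it. Origin: centre of the underside.
- tab_black (a point): Outer end of the black block's tab: 40 mm along +x from the block's origin, 7 mm up.
- slot_black: Grey slot of the black block; slots change places. Pocket 70 (own x) x 28 mm, floor 2 mm above this origin (8 above the bench), walls 7 mm above the floor. The +x end wall (3 mm) has a 16 mm notch for the tab; beyond it a flat black label. Origin: underside, pocket centre; x points to the label (case +y). Seated block: same axes, origin 2 mm above this one, tab end at x 40, z 9 mm.
- weight_200: Brass weight 32 mm wide, 52 mm high, standing at the back; bystander. (Fixed furniture to steer clear of: a tall grey drawer cabinet with its bottom drawer open, beyond about x 0.55 m and left of about y 0.11 m; a balance 0.16 m high, within x 0.41 m, y 0.03 to 0.25 m. The way between them, along x 0.48 m, is clear.) Origin: centre of its underside.
- weight_100: Brass weight 26 mm wide, 42 mm high, standing at the back; bystander. Origin: centre of its underside.
There are look-alikes about, which are no part of the job. What is shaped like the block_red but pink is not meant.

How it is judged:
On the way, in this order (a step that is already met when the one before it is completed fails the run):
1. the hood is slid fully back (value of joint hood above 0.085 m), for 0.2 s.
2. every block present lies flat in the slot of its colour, tab at the label (x of tab_red in the frame of slot_red above 0.033 m and y of tab_red in the frame of slot_red between -0.007 and 0.007 m and horizontal distance between block_red and slot_red below 0.007 m and z of block_red in the frame of slot_red below 0.005 m and angle between each of block_red, block_yellow, block_green, block_blue, block_black's own z axis and vertical below 0.1 rad and x of tab_yellow in the frame of slot_yellow above 0.033 m and y of tab_yellow in the frame of slot_yellow between -0.007 and 0.007 m and horizontal distance between block_yellow and slot_yellow below 0.007 m and z of block_yellow in the frame of slot_yellow below 0.005 m and x of tab_green in the frame of slot_green above 0.033 m and y of tab_green in the frame of slot_green between -0.007 and 0.007 m and horizontal distance between block_green and slot_green below 0.007 m and z of block_green in the frame of slot_green below 0.005 m and x of tab_blue in the frame of slot_blue above 0.033 m and y of tab_blue in the frame of slot_blue between -0.007 and 0.007 m and horizontal distance between block_blue and slot_blue below 0.007 m and z of block_blue in the frame of slot_blue below 0.005 m and x of tab_black in the frame of slot_black above 0.033 m and y of tab_black in the frame of slot_black between -0.007 and 0.007 m and horizontal distance between block_black and slot_black below 0.007 m and z of block_black in the frame of slot_black below 0.005 m), for 0.2 s.
At the end, for the whole second after the job is handed in: Every block present is at rest in its own slot, flat on the floor of the slot (within 3 mm and 0.1 rad), centred within 7 mm, the end of its tab within 7 mm of the slot's centre line and at least 33 mm from its centre towards the label; the hood is within 5 mm of home (all of step 2 and linear speed of each of block_red, block_yellow, block_green, block_blue, block_black below 0.02 m/s and value of joint hood below 0.005 m and velocity of joint hood below 0.01 m/s); the robot touches nothing.
It fails at once if a brass weight at the back is moved more than 30 mm (distance of any of weight_200, weight_100 from where it was at the start of the episode above 0.03 m).
Of block_red, block_yellow, block_green, block_blue, block_black only 3 to 5 are there at a start; the rules pass over those that are not, and their reading is None.
At some moment in a run one of block_red, block_yellow, block_green, block_blue, block_black may be knocked a few centimetres aside while the robot is not near it.
Once in a run the grip may slacken for a moment while it holds something.
It also fails if it takes over 210 s, if anything falls off the work surface, if the arm or the gripper's body presses on something with over 40 N, if the wrist force passes 120 N, or if a joint passes its speed limit or range.

## Robot

A 6-joint arm with a two-finger parallel gripper is mounted at the origin on the work surface; the furniture and walls round the work are solid. World frame = base frame: x ahead of the robot, y to its left, z up, the work surface at z = 0. Lengths are in m, angles in rad, forces in N, time in s.
With the tool pointing down it reaches from about 0.375 to 0.9 m from the base axis. Payload 3.1 kg.
Tool frame: the origin (TCP) lies midway between the tips of the shut fingers; the grasp point (between the pads) lies 19 mm behind it; x points along the fingers, y is the direction in which the jaws open and shut, and the axes are right-handed (so a half turn about x gives the same grasp; the last joint's range is limited). The gripper opens to 87 mm and grips with 3 to 60 N. Pads are 19 mm wide; open, the fingers measure 117 mm over their backs; the gripper's body (75 mm by 190 mm) begins 51 mm behind the grasp point.
Start: joints at [-1.415, 0.527, 1.433, -0, 1.181, -0.178], TCP at [0.205, -0.59, 0.223] pointing down, gripper open.
Joint ranges: [-3.08, 3.08], [-0.75, 2.2], [0.22, 2.44], [-1.43, 4.57], [0, 2.65], [-2.85, 2.85]. Speed limits (rad/s): [2.79, 2.79, 3.14, 3.14, 3.14, 3.14].

## Interface

Orientations are given as a unit quaternion [x, y, z, w].
In Python, from rig import get_obs, imaging, robot gives the robot as it stands.
- The arm moves only by the shell command python3 -m inch 'ROWS' [FORCE]. ROWS is JSON, a list of rows, each a list of 3 entries, a list of its own where there are three numbers: the finger opening in mm, from 0 to 87, then the shift along the tool's x, y, z in mm, then the turn, a rotation vector about the tool's x, y, z in degrees. In form: [[grip, [dx, dy, dz], [wx, wy, wz]], ...]. A call has 1 to 12 rows; each row shifts and turns the pose as measured when the row begins, along the tool's axes as they then stand; what a row does not reach is not made up. A row lasts 1/8 s, in which the tool goes at most 62.5 mm and 10.7 degrees, less where a joint would pass 70% of its speed; a pose out of reach is approached as far as the arm can. A call with a gripper value outside its range is refused whole. The fingers move at their own pace and stop on an object; FORCE is the grip in N (left out, the last holds). Time passes only in rows, so rows that do not move let the fingers close. It gives the time, the measured TCP pose, the force and the opening at its end, in the units of the state.
- get_obs(): the state, without advancing time (a new reading comes with each control period).
- imaging.camera(name): name is "side" or "top" or "wrist"; returns the picture (480x640x3 uint8, red, green, blue); there is no depth.
- imaging.camera_params(name): a dict with "camera_matrix" (3x3 intrinsics, pixels), "xyz" and "rotation" of the camera in the world. Camera axes: x right, y down, z forward; pixel columns grow to the right and rows downward; lengths in m; the calibration is good to about 2 mm. A picture is of the moment at which its call begins: read the wrist's pose just before it. camera_params takes no time and is no camera call; for the wrist camera it gives the pose at the moment of the call.
- robot.hand_in(): hands the job in, once; it reports no verdict.
Trained networks look in the newest picture that a camera, given by its name, has taken for a name from the list of things; names that differ only in an ending like _2 or _b are one class to them, and where a whole thing is asked for, a point or a joint stands for the part that bears it (a point fixed in the world has none). Each returns a list of dicts, best first, with "confidence" (0 to 1); they miss things now and then, are a little off and sometimes report something else, mostly with a low value. They report only what shows in the picture. A call takes as long as a camera call. They do not tell look-alikes from the thing itself.
- imaging.cut_out(camera, target): "pixels" (480x640 bool, what is visible of it) and "box" ([centre column, centre row, width, height] in pixels, round what is visible of it).
- imaging.tip_of(camera, target): "pixel" ([column, row] in pixels: a listed point, or the origin of a listed thing).
The state is a dict: "time": time; "q": joint angles; "joint_velocities": joint speeds; "joint_torque": joint torques, N m; "position": TCP position; "tool_rot": TCP orientation; "ft_force": force on the tool from outside, world axes, zero at the start; "moment": the same for the moment, N m; "grip_width": finger opening in m.
Only numpy, scipy, OpenCV 4.12 (cv2) and the standard library are available. Lean on these libraries where they do the work, as an engineer would, in place of code of your own. Each camera call takes 0.05 s, during which the arm holds its last target. There are 200 camera calls.

## Working session

There is one attempt and no reset: what is moved stays moved. The work goes in short steps, Python scripts to look and compute and a shell command to move; the robot and the scene stay as the last step left them, time stands still between calls to the robot, and variables do not carry over. Pictures are saved under pics/ and viewed, about 12 in all and at most 16, crops included, and the job is handed in when it is done.

```bash
ls; mkdir -p pics
python3 - <<'E'
from rig import get_obs, imaging, robot
import cv2
o=get_obs();print(o)
for c in ["top","side"]:
    im=imaging.camera(c);cv2.imwrite(f"pics/{c}0.png",im[:,:,::-1]);p=imaging.camera_params(c);print(c,p)
E
```

```text
pics
{'time': 0.0, 'q': array([-1.41449878e+00,  5.28457245e-01,  1.43390135e+00,  3.17332243e-05,
        1.18138924e+00, -1.78508635e-01]), 'joint_velocities': array([-0.00039229, -0.00040071, -0.00066609, -0.00098768, -0.00120414,
        0.00102514]), 'joint_torque': array([ 1.08555818e-03, -4.40039599e+01, -1.76593137e+01,  6.32715784e-02,
        5.82675543e-02, -1.58109542e-04]), 'position': array([ 0.20528233, -0.58955349,  0.22157742]), 'tool_rot': array([ 0.69724113,  0.11857729, -0.69720346,  0.11705367]), 'ft_force': array([ 0.13883023, -0.25578096, -0.2141993 ]), 'moment': array([-0.02465669,  0.03281136, -0.01980371]), 'grip_width': 0.08697710550530173}
top {'camera_matrix': array([[597.36184634,   0.        , 319.28273422],
       [  0.        , 597.36184634, 245.52412204],
       [  0.        ,   0.        ,   1.        ]]), 'xyz': array([ 0.47700889, -0.01969563,  0.99985391]), 'rotation': array([-0.69862441,  0.71263132, -0.03745394,  0.05174685])}
side {'camera_matrix': array([[546.37662735,   0.        , 319.80978502],
       [  0.        , 546.37662735, 241.62676347],
       [  0.        ,   0.        ,   1.        ]]), 'xyz': array([0.54073951, 0.51612381, 0.98381663]), 'rotation': array([-0.06356832,  0.96364   , -0.25840795,  0.02413195])}
```

View pics/top0.png

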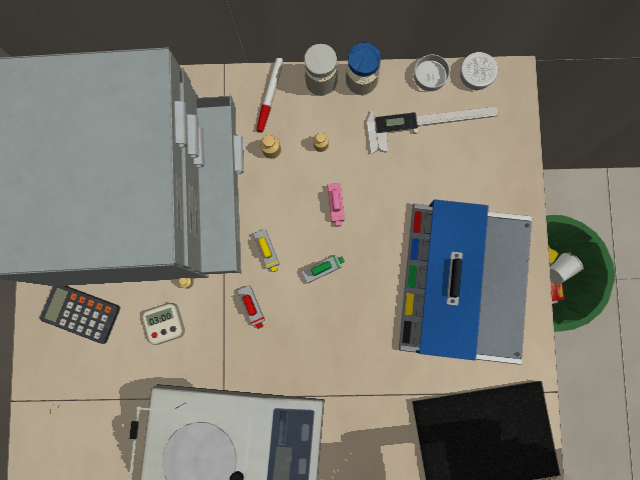

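View pics/side0.png

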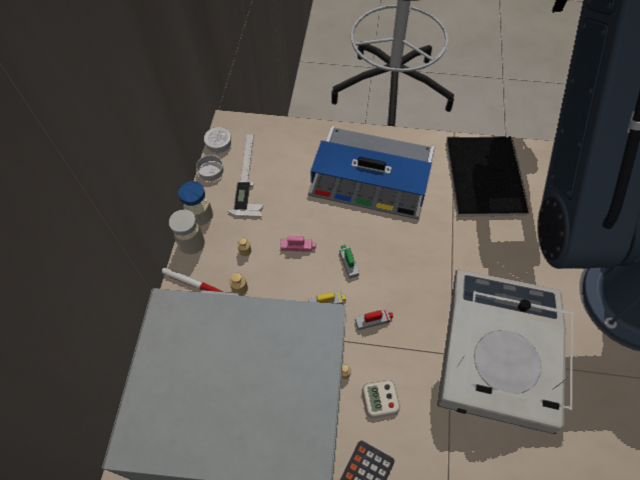

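The top view shows three candidate blocks: red (250,306), yellow (265,250) and green (322,269). The pink one at (336,203) is the look-alike. The hood handle is at (455,278), and the labels run from red (417,222) to black (407,331). I see no blue or black block, so I'll ask the networks.

```bash
cat > h.py <<'E'
import numpy as np, cv2
from scipy.spatial.transform import Rotation as R
from scipy.optimize import least_squares
from rig import get_obs, imaging, robot
def ray(p,px):
    M=R.from_quat(p['rotation']).as_matrix() if np.size(p['rotation'])==4 else np.array(p['rotation'])
    d=M@np.linalg.inv(p['camera_matrix'])@np.array([px[0],px[1],1.]); return np.array(p['xyz']),d
def at_z(p,px,z):
    c,d=ray(p,px); return c+d*(z-c[2])/d[2]
def proj(p,X):
    M=R.from_quat(p['rotation']).as_matrix()
    v=p['camera_matrix']@M.T@(np.array(X)-p['xyz']); return v[:2]/v[2]
def tri(rs):
    A=0;b=0
    for c,d in rs:
        d=d/np.linalg.norm(d);P=np.eye(3)-np.outer(d,d);A=A+P;b=b+P@c
    return np.linalg.solve(A,b)
def go(xyz,yaw=None):
    """tool pointing down; yaw = world heading (rad) of the tool y axis. prints deltas in tool axes"""
    o=get_obs();M=R.from_quat(o['tool_rot']).as_matrix()
    if yaw is None: T=M
    else:
        y=np.array([np.cos(yaw),np.sin(yaw),0]);x=np.array([0,0,-1.]);T=np.column_stack([x,y,np.cross(x,y)])
    s=M.T@(np.array(xyz)-o['position'])*1000
    w=R.from_matrix(M.T@T).as_rotvec(degrees=True)
    print('pos',o['position'].round(4),'yaw',round(np.degrees(np.arctan2(M[1,1],M[0,1])),2),'tilt',M[2,0].round(4),'grip',round(o['grip_width']*1000,1),'t',round(o['time'],2))
    print('shift now-axes',s.round(1),'turn',w.round(2),'| shift after turn',(T.T@(np.array(xyz)-o['position'])*1000).round(1))
E
python3 - <<'E'
from h import *
P={c:imaging.camera_params(c) for c in("top","side")}
for c in P: imaging.camera(c)
Z={}
for k in['red','yellow','green','blue','black']:
    Z['block_'+k]=0;Z['tab_'+k]=.007;Z['slot_'+k]=.006
Z.update(case=0,hood_handle=.066,weight_200=0,weight_100=0)
for n,z in Z.items():
    s=n+': ';rs=[]
    for c in P:
        r=imaging.tip_of(c,n)[:2]
        for q in r: s+=f"{c} {np.round(q['pixel'],1)} {q['confidence']:.2f} {at_z(P[c],q['pixel'],z)[:2].round(4)}; "
    print(s)
E
```

```text
block_red: top [251.  305.4] 0.97 [0.5057 0.1153]; top [318.5 267.7] 0.40 [0.5666 0.0014]; side [295.6 244.7] 0.74 [ 0.6798 -0.0329]; side [373.3 322.6] 0.73 [0.5053 0.1178]; 
tab_red: top [335.8 226.1] 0.71 [ 0.6356 -0.0291]; top [263.3 326.7] 0.58 [0.4701 0.0942]; side [392.6 312.8] 0.71 [0.4706 0.0959]; side [318.8 248.4] 0.63 [ 0.6302 -0.0265]; 
slot_red: side [328.3 177.1] 0.69 [ 0.6341 -0.2096]; 
block_yellow: top [266.  250.4] 0.62 [0.5977 0.0895]; side [325.3 306.3] 0.57 [0.6007 0.0962]; 
tab_yellow: top [276.3 269.7] 0.76 [0.5641 0.0718]; side [345.1 297.7] 0.85 [0.5644 0.0762]; 
slot_yellow: side [388.4 185.4] 0.87 [ 0.5003 -0.2036]; 
block_green: top [317.7 270. ] 0.55 [0.5628 0.0028]; top [322.3 141.7] 0.28 [ 0.7845 -0.0092]; side [349. 268.] 0.67 [0.5641 0.0069]; 
tab_green: top [343.9 257.8] 0.69 [ 0.5817 -0.0415]; top [457.3 276.5] 0.51 [ 0.5467 -0.2284]; side [343.6 246.9] 0.87 [ 0.5802 -0.0364]; 
slot_green: side [367.7 184.5] 0.74 [ 0.5456 -0.2004]; 
block_blue: 
tab_blue: side [373.2 162.1] 0.27 [ 0.539 -0.263]; 
slot_blue: side [350.5 177. ] 0.75 [ 0.5853 -0.216 ]; 
block_black: 
tab_black: top [259.8 326.8] 0.44 [0.4701 0.0999]; 
slot_black: side [409.6 194.5] 0.78 [ 0.453  -0.1851]; side [390.4 188.5] 0.54 [ 0.4954 -0.1959]; 
case: top [440.4 278.7] 0.55 [ 0.544  -0.2017]; side [366.8 185.9] 0.57 [ 0.5472 -0.2007]; 
hood_handle: top [457.2 279.5] 0.86 [ 0.5378 -0.2157]; side [375.3 162.7] 0.94 [ 0.5345 -0.2149]; 
weight_200: top [273.8 148.6] 0.92 [0.7744 0.0748]; top [320.6 143.9] 0.55 [ 0.7807 -0.0062]; side [239.1 286.5] 0.72 [0.7764 0.0761]; side [249.3 250. ] 0.63 [ 0.7728 -0.0083]; 
weight_100: top [273.8 148.6] 0.92 [0.7744 0.0748]; top [320.6 143.9] 0.55 [ 0.7807 -0.0062]; side [239.1 286.5] 0.72 [0.7764 0.0761]; side [249.3 250. ] 0.63 [ 0.7728 -0.0083];
```

Run:
```python
from h import *
p=imaging.camera_params("top")
a=at_z(p,(417,222),.007);b=at_z(p,(407,331),.007);d=a-b;print(a,b,'caseyaw labels',np.degrees(np.arctan2(d[1],d[0])),np.linalg.norm(d))
im=imaging.camera("top");hsv=cv2.cvtColor(im,cv2.COLOR_RGB2HSV)
m=cv2.inRange(hsv,(100,120,50),(125,255,255));m[:180]=0;m[:,:418]=0;m[:,500:]=0
c=max(cv2.findContours(m,0,1)[0],key=cv2.contourArea);r=cv2.minAreaRect(c);q=cv2.boxPoints(r);W=np.array([at_z(p,x,.056) for x in q]);print(W.round(4),W.mean(0))
for i in range(4):
    d=W[(i+1)%4]-W[i];print(np.linalg.norm(d).round(4),np.degrees(np.arctan2(d[1],d[0])).round(2))
go((.536,-.215,.16),np.radians(90))
for s in('drawer','x'):pass
```

```text
[ 0.63953093 -0.16547989  0.007     ] [ 0.45882483 -0.14206633  0.007     ] caseyaw labels -7.38251666595069 0.18221659929341166
[[ 0.4238 -0.1513  0.056 ]
 [ 0.6678 -0.1841  0.056 ]
 [ 0.657  -0.275   0.056 ]
 [ 0.4141 -0.2394  0.056 ]] [ 0.54068254 -0.21244647  0.056     ]
0.2462 -7.66
0.0916 -96.81
0.2455 171.67
0.0887 83.69
pos [ 0.2054 -0.5903  0.2225] yaw -70.82 tilt -1.0 grip 87.2 t 2.15
shift now-axes [  62.6 -245.8 -435.5] turn [-160.82   -0.      0.  ] | shift after turn [ 62.5 375.3 330.6]
```

```bash
python3 -m inch '[[87,[0,0,0],[9,0,0]],[87,[0,0,0],[9,0,0]],[87,[0,0,0],[9,0,0]]]'; python3 -c "
from h import *
go((.536,-.215,.16),np.radians(-97.6))"
```

```text
time: 2.52
position: [0.2054, -0.5902, 0.2225]
tool_rot: [-0.705, 0.053, 0.705, 0.053]
ft_force: [-0.5, -0.5, -0.5]
grip_width: 0.0871
pos [ 0.2054 -0.5902  0.2225] yaw -98.67 tilt -1.0 grip 87.1 t 2.52
shift now-axes [  62.6 -420.8 -270.2] turn [-1.07  0.    0.  ] | shift after turn [  62.5 -415.7 -278.1]
```

```bash
python3 -m inch '[[87,[0,0,0],[-1,0,0]],[87,[0,-46,-31],[0,0,0]],[87,[0,-46,-31],[0,0,0]],[87,[0,-46,-31],[0,0,0]],[87,[0,-46,-31],[0,0,0]],[87,[0,-46,-31],[0,0,0]],[87,[0,-46,-31],[0,0,0]],[87,[0,-46,-31],[0,0,0]],[87,[0,-46,-31],[0,0,0]],[87,[20,-46,-31],[0,0,0]],[87,[0,0,0],[0,0,0]]]'; python3 -c "
from h import *
im=imaging.camera('wrist');cv2.imwrite('pics/w1.png',im[:,:,::-1]);p=imaging.camera_params('wrist');print(p)
for z,n in((.066,'hood_handle'),):
  for q in imaging.tip_of('wrist',n)[:2]: print(n,q,at_z(p,q['pixel'],z))
go((.536,-.215,.06),np.radians(-97.6))"
```

```text
time: 3.9
position: [0.5423, -0.2046, 0.2026]
tool_rot: [0.708, -0.037, -0.704, -0.032]
ft_force: [-0.6, 0.7, 1.6]
grip_width: 0.0871
{'camera_matrix': array([[398.4243278 ,   0.        , 313.08705293],
       [  0.        , 398.4243278 , 235.16573444],
       [  0.        ,   0.        ,   1.        ]]), 'xyz': array([ 0.61243324, -0.21213859,  0.36458748]), 'rotation': array([-0.66444598,  0.73620013,  0.09286159, -0.08886865])}
hood_handle {'pixel': [325.1, 220.8], 'confidence': 0.78} [ 0.54432002 -0.21671578  0.066     ]
pos [ 0.5416 -0.208   0.204 ] yaw -95.93 tilt -0.9999 grip 87.3 t 4.0
shift now-axes [144.    6.2   6.1] turn [ 1.67 -0.5  -0.52] | shift after turn [144.    7.6   4.7]
```

View pics/w1.png

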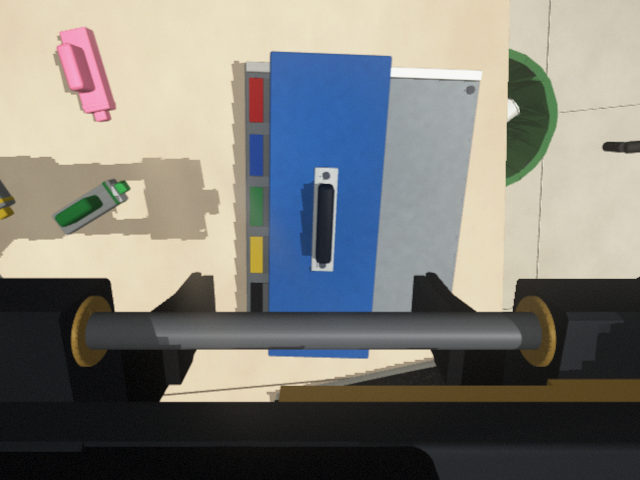

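The wrist view shows the handle at (325,221) on the hood. The labels run red, blue, green, yellow, black from far to near, which matches the top view. I'll grasp the handle.

```bash
python3 -m inch '[[87,[44,6,5],[1.7,-0.5,-0.5]],[87,[50,0,0],[0,0,0]],[87,[35,0,0],[0,0,0]],[87,[0,0,0],[0,0,0]]]'; python3 -c "
from h import *
go((.538,-.2155,.061),np.radians(-97.6))"
```

```text
time: 4.5
position: [0.5366, -0.2228, 0.076]
tool_rot: [0.708, -0.05, -0.703, -0.046]
ft_force: [0.3, -0.2, -0.4]
grip_width: 0.0868
pos [ 0.5366 -0.2228  0.076 ] yaw -97.79 tilt -1.0 grip 86.8 t 4.5
shift now-axes [14.9 -7.5 -0.2] turn [-0.19 -0.45 -0.34] | shift after turn [15.  -7.4 -0.4]
```

```bash
python3 -m inch '[[87,[14.5,-7,0],[-0.2,-0.4,-0.3]],[30,[0,0,0],[0,0,0]],[0,[0,0,0],[0,0,0]],[0,[0,0,0],[0,0,0]],[0,[0,0,0],[0,0,0]],[0,[0,0,0],[0,0,0]]]' 25; python3 -c "
from h import *
go((.538,-.2155,.061),np.radians(-97.6))"
```

```text
time: 5.25
position: [0.5407, -0.2191, 0.0664]
tool_rot: [0.709, -0.049, -0.702, -0.045]
ft_force: [-0.2, -0.7, 0.1]
grip_width: 0.045
pos [ 0.5407 -0.2191  0.0664] yaw -97.61 tilt -0.9999 grip 45.0 t 5.25
shift now-axes [ 5.4 -3.2  3.2] turn [-0.01 -0.59 -0.3 ] | shift after turn [ 5.4 -3.2  3.2]
```

```bash
python3 -m inch '[[45,[5,-2,0],[0,-0.5,-0.3]],[0,[0,0,0],[0,0,0]],[0,[0,0,0],[0,0,0]],[0,[0,0,0],[0,0,0]],[0,[0,0,0],[0,0,0]],[0,[0,0,0],[0,0,0]],[0,[0,0,0],[0,0,0]]]' 25; python3 -c "
from h import *
go((.538,-.2155,.061),np.radians(-97.6))"
```

```text
time: 6.12
position: [0.541, -0.2163, 0.0608]
tool_rot: [0.706, -0.046, -0.705, -0.047]
ft_force: [0.1, 0.4, -0.5]
grip_width: 0.0116
pos [ 0.541  -0.2163  0.0608] yaw -97.62 tilt -1.0 grip 11.6 t 6.12
shift now-axes [-0.2 -0.4  3.1] turn [-0.02 -0.03  0.08] | shift after turn [-0.2 -0.4  3.1]
```

```bash
python3 -m inch '[[0,[0,10,0],[0,0,0]],[0,[0,12,0],[0,0,0]],[0,[0,12,0],[0,0,0]],[0,[0,12,0],[0,0,0]],[0,[0,12,0],[0,0,0]],[0,[0,12,0],[0,0,0]],[0,[0,12,0],[0,0,0]],[0,[0,8,0],[0,0,0]],[0,[0,4,0],[0,0,0]],[0,[0,0,0],[0,0,0]]]'; python3 -c "
from h import *
d=np.array([np.cos(np.radians(-97.6)),np.sin(np.radians(-97.6))]);print((get_obs()['position'][:2]-[.541,-.2163])@d)
go((.5285,-.310,.061),np.radians(-97.6))"
```

```text
time: 7.38
position: [0.5298, -0.2994, 0.0607]
tool_rot: [0.705, -0.039, -0.705, -0.062]
ft_force: [-0.3, -2.4, -0.4]
grip_width: 0.0116
0.08382710891954706
pos [ 0.5298 -0.2994  0.0607] yaw -98.14 tilt -0.9995 grip 11.6 t 7.38
shift now-axes [-0.6 10.7 -0.2] turn [-0.54  0.09  1.84] | shift after turn [-0.3 10.7 -0.1]
```

```bash
python3 -m inch '[[0,[0,8,0],[0,0,0]],[0,[0,6,0],[0,0,0]],[0,[0,5,0],[0,0,0]],[0,[0,4,0],[0,0,0]],[0,[0,0,0],[0,0,0]]]'; python3 -c "
from h import *
d=np.array([np.cos(np.radians(-97.6)),np.sin(np.radians(-97.6))]);print((get_obs()['position'][:2]-[.541,-.2163])@d, get_obs()['ft_force'])
go((.5285,-.310,.061),np.radians(-97.6))"
```

```text
time: 8.0
position: [0.5298, -0.2991, 0.0606]
tool_rot: [-0.704, 0.026, 0.705, 0.079]
ft_force: [-0.0, -1.1, -0.3]
grip_width: 0.0123
0.08354501600296295 [-0.01592554 -1.12383239 -0.2637772 ]
pos [ 0.5298 -0.2991  0.0606] yaw -98.56 tilt -0.9972 grip 12.3 t 8.0
shift now-axes [-1.2 10.9 -0.4] turn [-0.95  0.33  4.28] | shift after turn [-0.4 11.  -0.2]
```

```bash
python3 -c "
from h import *
o=get_obs();print(o['q'].round(3),o['joint_torque'].round(1),o['ft_force'],o['moment'])
p=imaging.camera_params('top');im=imaging.camera('top');cv2.imwrite('pics/t2.png',cv2.resize(im[170:400,330:560],None,fx=2.6,fy=2.6)[:,:,::-1])
for k in 'red blue green yellow black'.split():
  for q in imaging.tip_of('top','slot_'+k)[:1]: print(k,q,at_z(p,q['pixel'],.006))
"
```

```text
[-0.728  0.732  1.569  0.076  0.888  0.943] [ -0.1 -46.7 -11.7   0.7   0.4   0.1] [-0.01592554 -1.12383239 -0.2637772 ] [-0.54000819  0.1174099   0.08513384]
red {'pixel': [449.9, 225.2], 'confidence': 0.85} [ 0.63304885 -0.22038392  0.006     ]
blue {'pixel': [443.7, 250.2], 'confidence': 0.56} [ 0.59108521 -0.20815343  0.006     ]
green {'pixel': [440.6, 281.8], 'confidence': 0.87} [ 0.53849031 -0.20068812  0.006     ]
yellow {'pixel': [439.8, 310.5], 'confidence': 0.77} [ 0.49124987 -0.1972985   0.006     ]
black {'pixel': [275.7, 151.9], 'confidence': 0.55} [0.76667906 0.07098109 0.006     ]
```

View pics/t2.png

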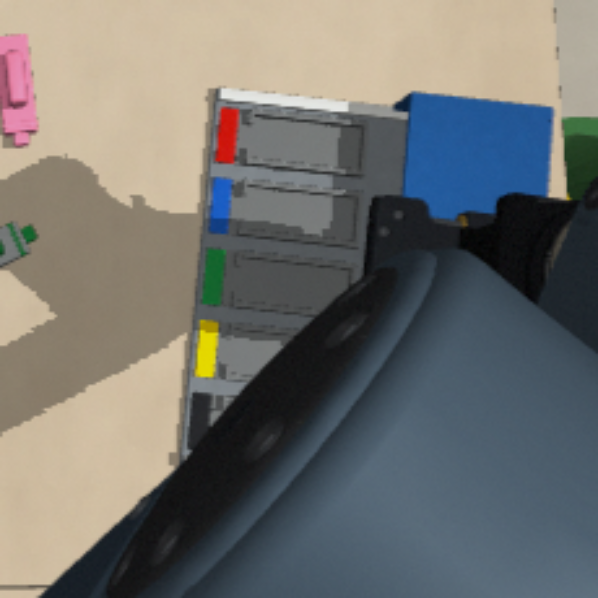

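The slots are exposed. The hood moved 84 mm and then stopped solid. It started about 13 mm from home (handle against the slot row), so that fits the end stop. I'll release it, lift and take a clean measurement.

```bash
python3 -m inch '[[45,[0,0,0],[0,0,0]],[45,[0,0,0],[0,0,0]],[45,[-15,0,0],[0,0,2]],[45,[-40,0,0],[0,0,2]],[45,[-60,0,0],[0,0,0]],[45,[-30,-10,0],[0,0,0]],[45,[0,-50,0],[-10,0,0]],[45,[0,-50,0],[-10,0,0]],[45,[0,-50,0],[-10,0,0]],[45,[0,-50,0],[-10,0,0]],[45,[0,-50,0],[-10,0,0]],[45,[0,0,0],[0,0,0]]]'; python3 -c "
from h import *
p=imaging.camera_params('top');im=imaging.camera('top');cv2.imwrite('pics/t3.png',cv2.resize(im[130:380,230:560],None,fx=2.4,fy=2.4)[:,:,::-1])
go((.45,-.0,.25))
"
```

```text
time: 9.8
position: [0.4807, -0.0629, 0.2091]
tool_rot: [-0.657, -0.252, 0.661, -0.258]
ft_force: [-0.1, -0.7, 0.9]
grip_width: 0.0449
pos [ 0.483  -0.0648  0.2096] yaw -47.8 tilt -0.9999 grip 45.0 t 9.85
shift now-axes [-41.2 -69.7 -18.8] turn [0. 0. 0.] | shift after turn [-41.2 -69.7 -18.8]
```

View pics/t3.png

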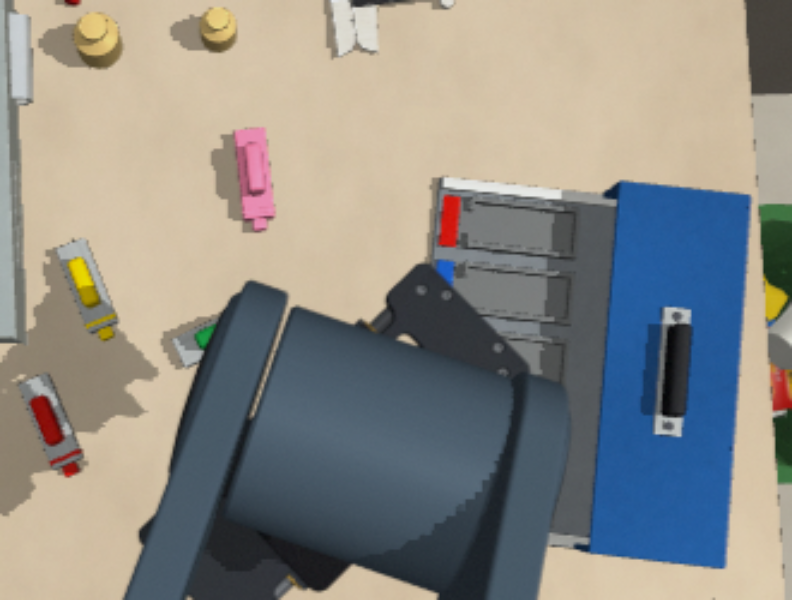

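```bash
python3 - <<'E'
from h import *
p=imaging.camera_params("top")
im=imaging.camera("top");hsv=cv2.cvtColor(im,cv2.COLOR_RGB2HSV)
m=cv2.inRange(hsv,(100,120,50),(125,255,255));m[:180]=0;m[:,:470]=0;m[:,548:]=0
c=max(cv2.findContours(m,0,1)[0],key=cv2.contourArea);r=cv2.minAreaRect(c);q=cv2.boxPoints(r);W=np.array([at_z(p,x,.056) for x in q]);print(W.round(4),W.mean(0))
for i in range(4):
    d=W[(i+1)%4]-W[i];print(np.linalg.norm(d).round(4),np.degrees(np.arctan2(d[1],d[0])).round(2))
E
python3 -m inch '[[45,[0,0,0],[10.5,0,0]],[45,[0,0,0],[10.5,0,0]],[45,[0,0,0],[10.5,0,0]],[45,[0,0,0],[10.5,0,0]],[45,[0,0,0],[10.5,0,0]],[45,[0,0,0],[10.5,0,0]],[45,[0,0,0],[10.5,0,0]],[45,[0,0,0],[10.5,0,0]],[45,[0,0,0],[10.5,0,0]],[45,[0,0,0],[10.5,0,0]],[45,[0,0,0],[5,0,0]]]'
python3 -c "
from h import *
go((.563,.004,.2),np.radians(-158))"
```

```text
[[ 0.4118 -0.2309  0.056 ]
 [ 0.6567 -0.2635  0.056 ]
 [ 0.6465 -0.36    0.056 ]
 [ 0.4026 -0.3245  0.056 ]] [ 0.52941166 -0.29474036  0.056     ]
0.2471 -7.56
0.0971 -96.08
0.2464 171.72
0.094 84.39
time: 11.28
position: [0.5007, -0.0905, 0.2116]
tool_rot: [0.587, -0.414, -0.564, -0.407]
ft_force: [0.2, 0.1, 0.4]
grip_width: 0.0451
pos [ 0.5007 -0.0905  0.2116] yaw -160.98 tilt -0.9994 grip 45.1 t 11.28
shift now-axes [ 10.3 -89.5  69.4] turn [-2.99 -1.87  0.58] | shift after turn [ 11.6 -93.1  64.3]
```

```bash
python3 -m inch '[[45,[0,-45,32],[-3,-1.9,0.6]],[45,[0,-45,32],[0,0,0]],[45,[0,0,0],[0,0,0]],[45,[0,0,0],[0,0,0]]]'
python3 - <<'E'
from h import *
go((.563,.004,.2),np.radians(-158))
im=imaging.camera('wrist');p=imaging.camera_params('wrist');cv2.imwrite('pics/w2.png',im[:,:,::-1])
for n,z in(('block_green',0),('tab_green',.007)):
  for q in imaging.tip_of('wrist',n)[:2]: print(n,q,at_z(p,q['pixel'],z).round(4))
imaging.camera('top');P=imaging.camera_params('top')
for k in 'red blue green yellow black'.split():
  for q in imaging.tip_of('top','slot_'+k)[:2]: print(k,np.round(q['pixel'],1),q['confidence'],at_z(P,q['pixel'],.006).round(4))
E
```

```text
time: 11.78
position: [0.5706, -0.006, 0.211]
tool_rot: [0.586, -0.399, -0.581, -0.399]
ft_force: [-0.7, -0.6, 0.2]
grip_width: 0.0449
pos [ 0.5706 -0.006   0.211 ] yaw -158.71 tilt -1.0 grip 44.9 t 11.78
shift now-axes [10.9  3.4 12.2] turn [-0.71 -0.31  0.2 ] | shift after turn [11.   3.2 12.1]
block_green {'pixel': [318.4, 209.7], 'confidence': 0.78} [ 0.5657 -0.004   0.    ]
tab_green {'pixel': [312.5, 165.3], 'confidence': 0.71} [ 0.5862 -0.0414  0.007 ]
red [448.9 224.9] 0.79 [ 0.6336 -0.2187  0.006 ]
blue [441.4 252.4] 0.78 [ 0.5875 -0.2042  0.006 ]
green [446.  283.1] 0.75 [ 0.5362 -0.2095  0.006 ]
yellow [439.2 309.4] 0.87 [ 0.4931 -0.1964  0.006 ]
yellow [443.1 280.6] 0.39 [ 0.5404 -0.2049  0.006 ]
black [450.5 226.8] 0.74 [ 0.6303 -0.2213  0.006 ]
black [439.9 335.4] 0.55 [ 0.4507 -0.1957  0.006 ]
```

View pics/w2.png

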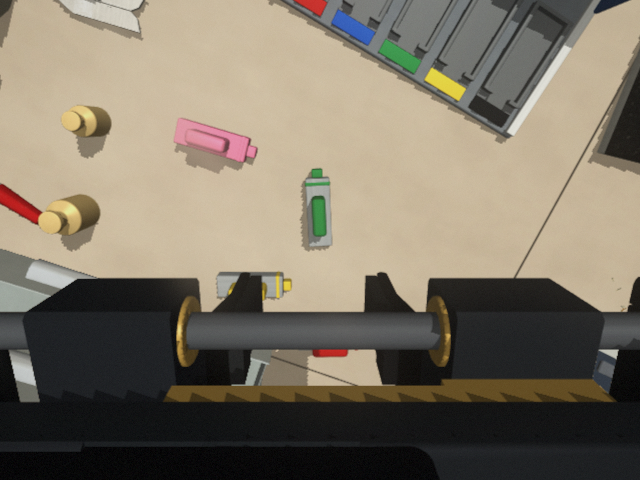

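The wrist view shows the green block at (318,210) with its tab at (317,172), the pink look-alike at (215,140) and the labels at the top. I'll write a colour-based pose fit that uses the rib and tab centroids from several cameras.

```bash
cat >> h.py <<'E'
HUE={'red':[(0,7),(174,180)],'yellow':[(22,33)],'green':[(50,85)]}
BOX={'rib':(-.017,.017,-.006,.006,.014,.036),'tab':(.032,.040,-.005,.005,.002,.012)}
def hull(p,b,X):
    x0,x1,y0,y1,z0,z1=b;c,s=np.cos(X[2]),np.sin(X[2])
    pts=np.array([proj(p,(X[0]+c*x-s*y,X[1]+s*x+c*y,z)) for x in(x0,x1) for y in(y0,y1) for z in(z0,z1)],np.float32)
    return cv2.convexHull(pts)
def cen(h):
    m=cv2.moments(h);return np.array([m['m10'],m['m01']])/m['m00']
def fit(cams,col,X0,dz=0,verbose=1):
    """cams: {name:(img,params)}; X0=[x,y,heading]; colour centroids of rib and tab"""
    obs=[]
    for n,(im,p) in cams.items():
        p=dict(p);p['xyz']=np.array(p['xyz'])-[0,0,dz]
        hsv=cv2.cvtColor(im,cv2.COLOR_RGB2HSV);m=sum(cv2.inRange(hsv,(a,130,50),(b,255,255)) for a,b in HUE[col])
        k,l,st,ce=cv2.connectedComponentsWithStats(m)
        for b in BOX:
            h=hull(p,BOX[b],X0);g=cen(h);A=cv2.contourArea(h)
            c=[(np.linalg.norm(ce[i]-g),i) for i in range(1,k) if .4*A<st[i,4]<1.8*A]
            if c and min(c)[0]<max(25,1.2*A**.5):
                i=min(c)[1];obs.append((p,b,ce[i],n))
    f=lambda X:np.concatenate([cen(hull(p,BOX[b],X))-c for p,b,c,n in obs])
    r=least_squares(f,X0,x_scale=[.01,.01,.1],diff_step=1e-5)
    if verbose:
        print(col,'xy',r.x[:2].round(4),'heading',np.degrees(r.x[2]).round(1),'from',[(n,b) for p,b,c,n in obs],'res px',r.fun.round(1))
    return r.x
def shots(*names):
    d={}
    for n in names:
        p=imaging.camera_params(n);d[n]=(imaging.camera(n),p)
    return d
E
python3 - <<'E'
from h import *
S=shots('top','side','wrist')
g=np.radians
for c,X in(('green',(.563,.003,g(-68))),('yellow',(.598,.092,g(-150))),('red',(.506,.116,g(-150)))):
    for n in S: fit({n:S[n]},c,X)
X=fit({k:S[k] for k in('top','wrist')},'green',(.563,.003,g(-68)))
go((X[0],X[1],.1),X[2]-np.pi/2)
# drawer edge visibility & labels in top
im,p=S['top'];hsv=cv2.cvtColor(im,cv2.COLOR_RGB2HSV)
for n,h in dict(red=[(0,7),(174,180)],blue=[(105,125)],green=[(50,85)],yellow=[(22,33)]).items():
    m=sum(cv2.inRange(hsv,(a,130,50),(b,255,255)) for a,b in h);m[:,:395]=0;m[:,430:]=0;m[:200]=0;m[360:]=0
    k,l,st,ce=cv2.connectedComponentsWithStats(m);i=1+st[1:,4].argmax();print(n,st[i],ce[i].round(1),at_z(p,ce[i],.007)[:2].round(4))
E
```

```text
Traceback (most recent call last):
  File "h.py", line 49, in fit
    r=least_squares(f,X0,x_scale=[.01,.01,.1],diff_step=1e-5)
  File "h.py", line 48, in <lambda>
    f=lambda X:np.concatenate([cen(hull(p,BOX[b],X))-c for p,b,c,n in obs])
               ~~~~~~~~~~~~~~^^^^^^^^^^^^^^^^^^^^^^^^^^^^^^^^^^^^^^^^^^^^^^
ValueError: need at least one array to concatenate
```

```bash
python3 - <<'E'
s=open('h.py').read()
s=s.replace("    f=lambda X:np.concatenate([cen(hull(p,BOX[b],X))-c for p,b,c,n in obs])\n    r=least_squares(f,X0,x_scale=[.01,.01,.1],diff_step=1e-5)",
"""    if not obs: print(col,'not seen',list(cams)); return np.array(X0)
    sh=lambda b,t: np.array(BOX[b])+[t,t,0,0,0,0] if b=='tab' else BOX[b]
    f=lambda X:np.concatenate([cen(hull(p,sh(b,X[3]),X))-c for p,b,c,n in obs]+[[30*(X[3]+.002)]])
    r=least_squares(f,list(X0)+[0],x_scale=[.01,.01,.1,.01],diff_step=1e-5)""").replace("st[i,4]<1.8*A","st[i,4]<(1.7 if b=='rib' else 3.5)*A")
open('h.py','w').write(s)
E
cat > look.py <<'E'
from h import *
S=shots('top','side','wrist');g=np.radians
for c,X in(('green',(.563,.003,g(-68))),('yellow',(.598,.092,g(-150))),('red',(.506,.116,g(-150)))):
    for n in S: fit({n:S[n]},c,X)
im,p=S['top'];hsv=cv2.cvtColor(im,cv2.COLOR_RGB2HSV)
for n,h in dict(red=[(0,7),(174,180)],blue=[(105,125)],green=[(50,85)],yellow=[(22,33)]).items():
    m=sum(cv2.inRange(hsv,(a,130,50),(b,255,255)) for a,b in h);m[:,:395]=0;m[:,430:]=0;m[:200]=0;m[360:]=0
    k,l,st,ce=cv2.connectedComponentsWithStats(m);
    if k<2: continue
    i=1+st[1:,4].argmax();print(n,st[i],ce[i].round(1),at_z(p,ce[i],.007)[:2].round(4))
go((.563,0,.1),g(-158))
E
python3 look.py
```

```text
green not seen ['top']
green xy [ 0.5662 -0.0043] heading -87.1 from [('side', 'rib'), ('side', 'tab')] res px [ 0.   0.1  0.  -0.1 -0.7]
green xy [ 0.565  -0.0031] heading -65.5 from [('wrist', 'rib'), ('wrist', 'tab')] res px [-0.  -0.   0.   0.   0.1]
yellow xy [0.5961 0.0932] heading -150.4 from [('top', 'tab')] res px [ 0. -0.  0.]
yellow xy [0.6012 0.0881] heading -159.2 from [('side', 'rib'), ('side', 'tab')] res px [ 0.1  0.  -0.1 -0.   0.1]
yellow xy [0.5973 0.0923] heading -150.1 from [('wrist', 'tab')] res px [ 0.  0. -0.]
red xy [0.5059 0.1148] heading -150.0 from [('top', 'rib')] res px [-0. -0.  0.]
red xy [0.5081 0.1148] heading -156.7 from [('side', 'rib'), ('side', 'tab')] res px [ 0.   0.  -0.  -0.   0.1]
red not seen ['wrist']
red [413 211   9  22 153] [417.1 221.6] [ 0.6402 -0.1656]
blue [410 238   9  22 153] [414.4 248.9] [ 0.5942 -0.1594]
green [408 266   9  21 143] [411.8 276.1] [ 0.5489 -0.1533]
yellow [405 293   9  22 167] [409.  303.7] [ 0.5033 -0.147 ]
pos [ 0.5698 -0.0045  0.2113] yaw -158.63 tilt -1.0 grip 44.7 t 12.53
shift now-axes [111.3   5.2   7.2] turn [-0.63 -0.26  0.22] | shift after turn [111.3   4.7   6.7]
```

Run:
```python
from h import *
g=np.radians
for n in('top','side'):
    S={n:(cv2.imread(f'pics/{n}0.png')[:,:,::-1].copy(),imaging.camera_params(n))}
    for c,X in(('green',(.563,.003,g(-66))),('yellow',(.598,.092,g(-150))),('red',(.506,.116,g(-150)))): fit(S,c,X)
go((.5645,-.001,.1),g(-156))
```

```text
green xy [ 0.5642 -0.0035] heading -65.9 from [('top', 'rib'), ('top', 'tab')] res px [ 0.3 -0.1 -0.3  0.1  0. ]
yellow xy [0.5997 0.0893] heading -158.7 from [('top', 'rib'), ('top', 'tab')] res px [ 0.   0.  -0.  -0.   0.1]
red xy [0.5059 0.1151] heading -157.7 from [('top', 'rib'), ('top', 'tab')] res px [ 0.   0.2 -0.  -0.2  0. ]
green xy [ 0.5665 -0.006 ] heading -87.2 from [('side', 'rib'), ('side', 'tab')] res px [-0.   0.   0.  -0.  -0.7]
yellow xy [0.6012 0.0881] heading -159.3 from [('side', 'rib'), ('side', 'tab')] res px [ 0.1  0.  -0.1 -0.   0.1]
red xy [0.5081 0.1146] heading -156.4 from [('side', 'rib'), ('side', 'tab')] res px [ 0.  -0.  -0.   0.   0.1]
pos [ 0.5698 -0.0045  0.2113] yaw -158.63 tilt -1.0 grip 44.7 t 12.53
shift now-axes [111.3   4.1   5.7] turn [-2.63 -0.26  0.21] | shift after turn [111.3   3.5   5.4]
```

```bash
python3 -m inch '[[45,[50,2,5],[-2.9,-0.3,0.2]],[45,[50,0,0],[0,0,0]],[45,[30,0,0],[0,0,0]],[45,[0,0,0],[0,0,0]],[45,[0,0,0],[0,0,0]]]' 30; python3 -c "
from h import *
go((.5646,-.0033,.018),np.radians(-155.7))"
```

```text
time: 13.15
position: [0.5703, -0.0009, 0.0807]
tool_rot: [0.597, -0.382, -0.592, -0.384]
ft_force: [0.0, -0.1, 0.5]
grip_width: 0.0452
pos [ 0.5703 -0.0009  0.0807] yaw -155.59 tilt -1.0 grip 45.2 t 13.15
shift now-axes [62.7  6.6  0.5] turn [ 0.11 -0.23  0.39] | shift after turn [62.7  6.2  0.2]
```

```bash
python3 -m inch '[[45,[0,6,0],[0,-0.2,0.4]],[45,[30,0,0],[0,0,0]],[45,[0,0,0],[0,0,0]]]' 30; python3 -c "
from h import *
go((.5646,-.0033,.018),np.radians(-155.7))"
```

```text
time: 13.52
position: [0.5675, -0.0044, 0.0549]
tool_rot: [0.597, -0.382, -0.592, -0.384]
ft_force: [-1.0, 0.3, -0.1]
grip_width: 0.0446
pos [ 0.5675 -0.0044  0.0549] yaw -155.57 tilt -1.0 grip 44.6 t 13.53
shift now-axes [36.9  2.4  2.4] turn [ 0.13 -0.32  0.35] | shift after turn [36.9  2.2  2.2]
```

```bash
python3 -m inch '[[45,[22,2,2],[0,-0.3,0.3]],[45,[14,0,0],[0,0,0]],[45,[0,0,0],[0,0,0]],[45,[0,0,0],[0,0,0]]]' 30; python3 -c "
from h import *
go((.5646,-.0033,.018),np.radians(-155.7))"
```

```text
time: 14.02
position: [0.567, -0.0039, 0.0196]
tool_rot: [0.596, -0.382, -0.593, -0.384]
ft_force: [-0.7, -0.7, -0.8]
grip_width: 0.0448
pos [ 0.567  -0.0039  0.0196] yaw -155.56 tilt -1.0 grip 44.8 t 14.03
shift now-axes [1.6 1.9 1.5] turn [ 0.14 -0.17  0.26] | shift after turn [1.6 1.9 1.5]
```

```bash
python3 -m inch '[[45,[1.5,2,1.5],[0,0,0]],[45,[0,0,0],[0,0,0]],[0,[0,0,0],[0,0,0]],[0,[0,0,0],[0,0,0]],[0,[0,0,0],[0,0,0]],[0,[0,0,0],[0,0,0]],[0,[0,0,0],[0,0,0]],[0,[0,0,0],[0,0,0]]]' 30; python3 -c "
from h import *
go((.5646,-.0033,.018),np.radians(-155.7))"
```

```text
time: 15.02
position: [0.5651, -0.0034, 0.0191]
tool_rot: [0.597, -0.382, -0.592, -0.384]
ft_force: [0.5, 1.1, -0.1]
grip_width: 0.0113
pos [ 0.5651 -0.0034  0.0191] yaw -155.55 tilt -1.0 grip 11.3 t 15.03
shift now-axes [1.1 0.4 0.3] turn [ 0.15 -0.24  0.35] | shift after turn [1.1 0.4 0.3]
```

```bash
python3 -m inch '[[0,[-20,0,0],[0,0,0]],[0,[-40,0,0],[0,0,0]],[0,[-40,0,0],[0,0,0]],[0,[0,0,0],[-10.5,0,0]],[0,[0,0,0],[-10.5,0,0]],[0,[0,0,0],[-10.5,0,0]],[0,[0,0,0],[-10.5,0,0]],[0,[0,0,0],[-10.5,0,0]],[0,[0,0,0],[-10.5,0,0]],[0,[0,0,0],[-10.5,0,0]],[0,[0,0,0],[-10.5,0,0]],[0,[0,0,0],[-10.5,0,0]]]' 40; python3 -m inch '[[0,[0,0,0],[-10.5,0,0]],[0,[0,0,0],[-10.5,0,0]],[0,[0,0,0],[-10.5,0,0]],[0,[0,0,0],[-10.5,0,0]],[0,[0,0,0],[0,0,0]]]';  python3 -c "
from h import *
go((.5421,-.2033,.12),np.radians(-7.7))"
```

```text
time: 16.52
position: [0.5602, -0.0024, 0.1189]
tool_rot: [-0.681, -0.191, 0.682, -0.19]
ft_force: [0.4, -0.2, -1.1]
grip_width: 0.0114
time: 17.15
position: [0.5579, -0.0019, 0.1172]
tool_rot: [-0.563, -0.428, 0.566, -0.424]
ft_force: [1.0, -0.3, -1.8]
grip_width: 0.0116
pos [ 0.5579 -0.0019  0.1172] yaw -15.92 tilt -1.0 grip 11.6 t 17.15
shift now-axes [ -3.1  40.  198. ] turn [-8.22 -0.02  0.37] | shift after turn [ -2.8  11.3 201.7]
```

```bash
python3 -m inch '[[0,[0,0,0],[-8.2,0,0.4]],[0,[0,3,52],[0,0,0]],[0,[0,3,52],[0,0,0]],[0,[0,3,52],[0,0,0]],[0,[0,2,44],[0,0,0]],[0,[0,0,0],[0,0,0]],[0,[0,0,0],[0,0,0]]]';  python3 -c "
from h import *
go((.5421,-.2033,.12),np.radians(-7.7))
im=imaging.camera('wrist');p=imaging.camera_params('wrist');cv2.imwrite('pics/w3.png',im[:,:,::-1])
hsv=cv2.cvtColor(im,cv2.COLOR_RGB2HSV)
for n,h in dict(red=[(0,7),(174,180)],blue=[(105,125)],green=[(50,85)],yellow=[(22,33)]).items():
    m=sum(cv2.inRange(hsv,(a,130,50),(b,255,255)) for a,b in h)
    k,l,st,ce=cv2.connectedComponentsWithStats(m)
    for i in range(1,k):
        if st[i,4]>150: print(n,st[i],ce[i].round(1),at_z(p,ce[i],.007)[:2].round(4))
"
```

```text
time: 18.02
position: [0.541, -0.2061, 0.1159]
tool_rot: [0.536, 0.461, -0.536, 0.461]
ft_force: [0.3, -0.3, -1.7]
grip_width: 0.0114
pos [ 0.541  -0.2061  0.1159] yaw -8.6 tilt -1.0 grip 11.4 t 18.02
shift now-axes [-4.1  0.7 -2.9] turn [-0.9  -0.06 -0.03] | shift after turn [-4.1  0.7 -2.9]
red [426 145  55  19 971] [452.7 153.8] [ 0.6413 -0.1657]
blue [357 146  54  19 947] [383.9 155. ] [ 0.596  -0.1597]
blue [296 353  35  28 958] [313.  366.7] [ 0.5256 -0.3109]
green [289 148  53  18 872] [315.5 156.2] [ 0.551  -0.1536]
green [303 200  22  19 370] [313.2 209.6] [ 0.5441 -0.1891]
green [289 229  50   7 256] [313.7 232. ] [ 0.542 -0.205]
green [ 299  258   29   54 1339] [313.9 287.9] [ 0.5359 -0.2466]
yellow [220 148  54  19 962] [246.6 157.4] [ 0.5055 -0.1475]
```

View pics/w3.png

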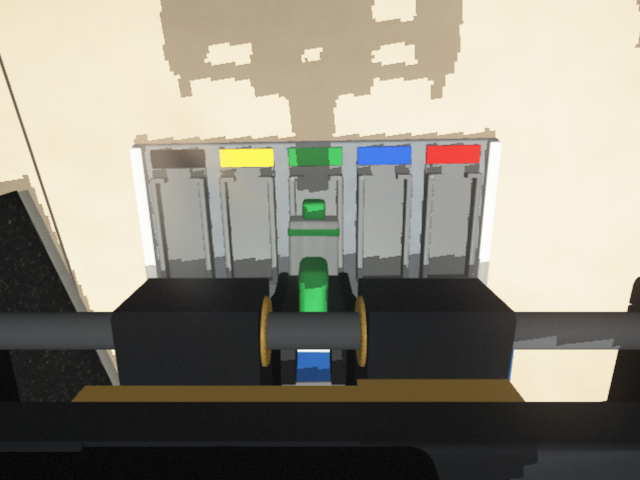

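```bash
cat > held.py <<'E'
from h import *
import sys
# held block pose: colour, grasp height offset (TCP z minus block underside)
col=sys.argv[1];off=float(sys.argv[2])
o=get_obs();S=shots('wrist');z=o['position'][2]-off
X=fit(S,col,(o['position'][0],o['position'][1],np.radians(82.3)),dz=z)
M=R.from_quat(o['tool_rot']).as_matrix()
im,p=S['wrist'];hsv=cv2.cvtColor(im,cv2.COLOR_RGB2HSV);m=sum(cv2.inRange(hsv,(a,130,50),(b,255,255)) for a,b in HUE[col])
k,l,st,ce=cv2.connectedComponentsWithStats(m)
for i in range(1,k):
    if st[i,4]>150:
        q=at_z(p,ce[i],z+.007);print(ce[i].round(0),st[i,4],'if tab: offset from TCP in tool y,z mm',(M.T@(q-o['position'])*1000)[1:].round(1))
E
python3 held.py green .0191; python3 -c "
from h import *
go((.5432,-.2035,.05),np.radians(-7.7))"
```

```text
green xy [ 0.5428 -0.1982] heading 81.9 from [('wrist', 'rib'), ('wrist', 'tab')] res px [ 0.   0.  -0.  -0.  -0.1]
[315. 156.] 861 if tab: offset from TCP in tool y,z mm [  0.8 -60.1]
[313. 210.] 371 if tab: offset from TCP in tool y,z mm [  0.1 -36.9]
[314. 232.] 257 if tab: offset from TCP in tool y,z mm [  0.3 -26.6]
[314. 288.] 1334 if tab: offset from TCP in tool y,z mm [0.4 0.3]
pos [ 0.5414 -0.2056  0.116 ] yaw -8.46 tilt -1.0 grip 11.5 t 18.12
shift now-axes [66.   1.4 -2.3] turn [-0.76 -0.03 -0.07] | shift after turn [66.   1.5 -2.3]
```

```bash
python3 -m inch '[[0,[30,1,-2],[-0.8,0,0]],[0,[30,0,0],[0,0,0]],[0,[10,0,0],[0,0,0]],[0,[0,0,0],[0,0,0]],[0,[0,0,0],[0,0,0]]]';  python3 -c "
from h import *
go((.5432,-.2035,.027),np.radians(-7.7))"
```

```text
time: 18.75
position: [0.545, -0.1989, 0.0465]
tool_rot: [0.532, 0.466, -0.53, 0.468]
ft_force: [-0.6, 0.5, -1.4]
grip_width: 0.0117
pos [ 0.545  -0.1989  0.0465] yaw -7.36 tilt -1.0 grip 11.7 t 18.75
shift now-axes [19.5 -1.3  4.8] turn [ 0.34  0.01 -0.23] | shift after turn [19.5 -1.2  4.8]
```

```bash
python3 -m inch '[[0,[4,-1.2,4.8],[0.3,0,-0.2]],[0,[0,0,0],[0,0,0]],[0,[0,0,0],[0,0,0]]]';  python3 -c "
from h import *
go((.5432,-.2035,.027),np.radians(-7.7))"
```

```text
time: 19.12
position: [0.5444, -0.2047, 0.0444]
tool_rot: [0.533, 0.464, -0.532, 0.467]
ft_force: [-0.1, -0.0, -2.1]
grip_width: 0.0114
pos [ 0.5444 -0.2047  0.0444] yaw -7.7 tilt -1.0 grip 11.4 t 19.12
shift now-axes [17.4 -1.5 -1.1] turn [ 0.    0.11 -0.23] | shift after turn [17.4 -1.4 -1. ]
```

```bash
python3 -m inch '[[0,[6,-1,-0.5],[0,0,0]],[0,[6,0,0],[0,0,0]],[0,[6,0,0],[0,0,0]],[0,[0,0,0],[0,0,0]]]';  python3 -c "
from h import *
go((.5432,-.2035,.027),np.radians(-7.7));print(get_obs()['ft_force'])"
```

```text
time: 19.62
position: [0.5441, -0.2047, 0.0271]
tool_rot: [0.533, 0.463, -0.532, 0.467]
ft_force: [-1.2, 0.5, 2.1]
grip_width: 0.0118
pos [ 0.5441 -0.2047  0.0271] yaw -7.7 tilt -1.0 grip 11.8 t 19.62
shift now-axes [ 0.  -1.1 -1. ] turn [-0.01  0.15 -0.33] | shift after turn [ 0.1 -1.1 -1. ]
[-1.19811878  0.51190865  2.12666259]
```

```bash
python3 -m inch '[[26,[0,0,0],[0,0,0]],[26,[0,0,0],[0,0,0]],[26,[0,0,0],[0,0,0]],[26,[-20,0,0],[0,0,0]],[26,[-50,0,0],[0,0,0]],[26,[-50,0,0],[0,0,0]],[26,[0,0,-50],[0,0,0]],[26,[0,0,-20],[0,0,0]],[26,[0,0,0],[0,0,0]],[26,[0,0,0],[0,0,0]]]';  python3 - <<'E'
from h import *
S=shots('top','wrist')
cv2.imwrite('pics/w4.png',S['wrist'][0][:,:,::-1])
for n in S: fit({n:S[n]},'green',(.5441,-.2047,np.radians(82.3)),dz=.008)
go((.506,.115,.15),np.radians(113))
E
```

```text
time: 20.88
position: [0.5539, -0.1351, 0.1485]
tool_rot: [0.533, 0.463, -0.532, 0.467]
ft_force: [0.5, -1.0, 0.0]
grip_width: 0.026
green not seen ['top']
green xy [ 0.5448 -0.2022] heading 82.2 from [('wrist', 'tab')] res px [-0. -0.  0.]
pos [ 0.5538 -0.1354  0.1484] yaw -7.83 tilt -1.0 grip 26.0 t 20.98
shift now-axes [  -2.8  -81.5 -241.6] turn [-1.2083e+02  4.4000e-01 -3.0000e-02] | shift after turn [ -1.6 249.2  53.8]
```

View pics/w4.png

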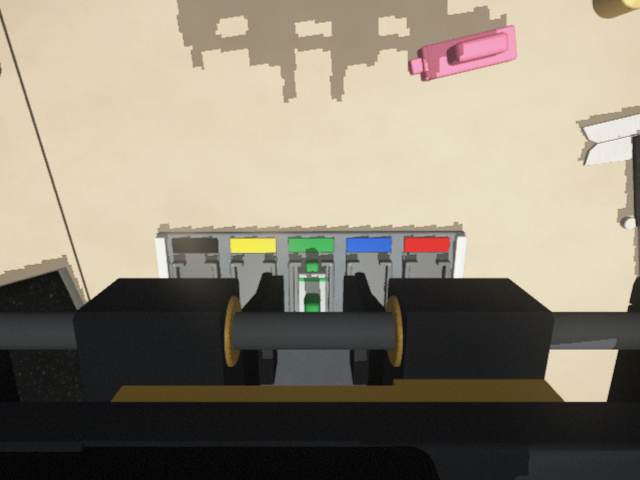

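Green is seated, with its tab through the notch at about (313,265). Red is next.

```bash
python3 -m inch '[[45,[0,0,-40],[-10.5,0,0]],[45,[0,0,0],[-10.5,0,0]],[45,[0,0,0],[-10.5,0,0]],[45,[0,0,0],[-10.5,0,0]],[45,[0,0,0],[-10.5,0,0]],[45,[0,0,0],[-10.5,0,0]],[45,[0,0,0],[-10.5,0,0]],[45,[0,0,0],[-10.5,0,0]],[45,[0,0,0],[-10.5,0,0]],[45,[0,0,0],[-10.5,0,0]],[45,[0,0,0],[-10.5,0,0]],[45,[0,0,0],[0,0,0]]]';  python3 - <<'E'
from h import *
go((.506,.115,.13),np.radians(113))
S=shots('top','side')
g=np.radians
for n in S:
  for c,X in (('red',(.506,.115,g(-157))),('yellow',(.6,.089,g(-159))),('green',(.544,-.204,g(82)))): fit({n:S[n]},c,X,dz=.008*(c=='green'))
E
```

```text
time: 22.48
position: [0.5582, -0.1078, 0.1423]
tool_rot: [-0.124, 0.697, 0.121, 0.696]
ft_force: [-0.1, -0.2, 0.5]
grip_width: 0.0447
pos [ 0.5582 -0.1078  0.1423] yaw 109.94 tilt -1.0 grip 44.7 t 22.48
shift now-axes [ 11.6 227.3  26.9] turn [-3.07 -0.18  0.15] | shift after turn [ 12.3 225.5  39. ]
red xy [0.5061 0.115 ] heading -158.0 from [('top', 'rib'), ('top', 'tab')] res px [ 0.   0.  -0.  -0.   0.1]
yellow xy [0.5998 0.0893] heading -158.7 from [('top', 'rib'), ('top', 'tab')] res px [-0.   0.   0.  -0.   0.1]
green xy [ 0.5319 -0.1849] heading 85.3 from [('top', 'tab')] res px [ 0. -0. -0.]
red xy [0.5081 0.1148] heading -156.8 from [('side', 'rib'), ('side', 'tab')] res px [ 0.  -0.  -0.   0.   0.1]
yellow xy [0.6013 0.0882] heading -159.8 from [('side', 'rib'), ('side', 'tab')] res px [ 0.   0.  -0.   0.   0.1]
green xy [ 0.5452 -0.1807] heading 82.7 from [('side', 'tab')] res px [-0. -0.  0.]
```

```bash
python3 -m inch '[[45,[0,0,0],[-2.6,0,0]],[45,[0,56,10],[0,0,0]],[45,[0,56,10],[0,0,0]],[45,[0,56,10],[0,0,0]],[45,[0,56,9],[0,0,0]],[45,[0,0,0],[0,0,0]],[45,[0,0,0],[0,0,0]]]' 30;  python3 - <<'E'
from h import *
S=shots('wrist')
X=fit(S,'red',(.507,.115,np.radians(-157)))
go((.5066,.115,.05),np.radians(112.5))
E
```

```text
time: 23.45
position: [0.5118, 0.1173, 0.1411]
tool_rot: [-0.133, 0.694, 0.129, 0.695]
ft_force: [0.8, 0.1, -0.0]
grip_width: 0.0451
red xy [0.507  0.1139] heading -158.0 from [('wrist', 'rib'), ('wrist', 'tab')] res px [-0. -0.  0.  0.  0.]
pos [0.5116 0.1171 0.1411] yaw 111.32 tilt -1.0 grip 44.9 t 23.5
shift now-axes [91.1  0.3 -5.4] turn [-1.18  0.01  0.28] | shift after turn [91.1 -0.1 -5.4]
```

Three views agree on red at (0.507, 0.1147), heading -157.8°.

```bash
python3 -m inch '[[45,[40,0,-5],[-1,0,0.3]],[45,[40,0,0],[0,0,0]],[45,[8,0,0],[0,0,0]],[45,[0,0,0],[0,0,0]]]';  python3 -c "
from h import *
go((.507,.1145,.018),np.radians(112.2))"
```

```text
time: 24.0
position: [0.5121, 0.1096, 0.0527]
tool_rot: [-0.134, 0.692, 0.133, 0.697]
ft_force: [0.2, 0.1, -0.2]
grip_width: 0.0449
pos [0.5121 0.1096 0.0527] yaw 111.72 tilt -1.0 grip 44.9 t 24.0
shift now-axes [34.6  6.5 -3.1] turn [-0.48  0.36  0.15] | shift after turn [34.7  6.5 -2.8]
```

```bash
python3 -m inch '[[45,[8,6.5,-3],[-0.5,0.3,0]],[45,[0,0,0],[0,0,0]],[45,[13,0,0],[0,0,0]],[45,[12,0,0],[0,0,0]],[45,[0,0,0],[0,0,0]]]';  python3 -c "
from h import *
go((.507,.1145,.018),np.radians(112.2))"
```

```text
time: 24.62
position: [0.5092, 0.1146, 0.0206]
tool_rot: [-0.138, 0.691, 0.135, 0.696]
ft_force: [0.1, 0.6, 0.4]
grip_width: 0.0451
pos [0.5092 0.1146 0.0206] yaw 112.23 tilt -1.0 grip 45.1 t 24.62
shift now-axes [ 2.5  0.8 -2.1] turn [0.03 0.38 0.29] | shift after turn [ 2.6  0.8 -2.1]
```

```bash
python3 -m inch '[[45,[2.5,1,-2],[0,0.4,0.3]],[45,[0,0,0],[0,0,0]],[0,[0,0,0],[0,0,0]],[0,[0,0,0],[0,0,0]],[0,[0,0,0],[0,0,0]],[0,[0,0,0],[0,0,0]],[0,[0,0,0],[0,0,0]],[0,[0,0,0],[0,0,0]]]' 40; python3 -c "
from h import *
go((.507,.1145,.018),np.radians(112.2))"
```

```text
time: 25.62
position: [0.5072, 0.1147, 0.0181]
tool_rot: [-0.136, 0.694, 0.136, 0.694]
ft_force: [-0.1, 0.7, -0.2]
grip_width: 0.0116
pos [0.5072 0.1147 0.0181] yaw 112.23 tilt -1.0 grip 11.6 t 25.62
shift now-axes [ 0.1 -0.1 -0.3] turn [ 0.03 -0.01 -0.01] | shift after turn [ 0.1 -0.1 -0.3]
```

```bash
python3 -m inch '[[0,[-20,0,0],[0,0,0]],[0,[-45,0,0],[0,0,0]],[0,[-45,0,0],[0,0,0]],[0,[0,-50,0],[0,0,0]],[0,[0,-50,0],[0,0,0]],[0,[0,-50,0],[0,0,0]],[0,[0,0,0],[10.5,0,0]],[0,[0,0,0],[10.5,0,0]],[0,[0,0,0],[10.5,0,0]],[0,[0,0,0],[10.5,0,0]],[0,[0,0,0],[10.5,0,0]],[0,[0,0,0],[10.5,0,0]]]' 45; python3 -m inch '[[0,[0,0,0],[10.5,0,0]],[0,[0,0,0],[10.5,0,0]],[0,[0,0,0],[10.5,0,0]],[0,[0,0,0],[10.5,0,0]],[0,[0,0,0],[10.5,0,0]],[0,[0,0,0],[4,0,0]],[0,[0,0,0],[0,0,0]]]';  python3 -c "
from h import *
go((.6341,-.2156,.12),np.radians(-7.7))"
```

```text
time: 27.12
position: [0.5621, -0.0282, 0.1284]
tool_rot: [0.252, 0.663, -0.254, 0.658]
ft_force: [-0.2, 0.6, -1.0]
grip_width: 0.0117
time: 28.0
position: [0.558, -0.027, 0.1257]
tool_rot: [-0.537, -0.46, 0.544, -0.451]
ft_force: [0.7, 0.0, -1.7]
grip_width: 0.0113
pos [ 0.558  -0.027   0.1257] yaw -9.76 tilt -0.9999 grip 11.3 t 28.0
shift now-axes [  3.9 107.  172.9] turn [-2.06 -0.05  0.94] | shift after turn [  5.7 100.6 176.7]
```

```bash
python3 -m inch '[[0,[0,0,0],[-2,0,0.9]],[0,[0,28,49],[0,0,0]],[0,[0,28,49],[0,0,0]],[0,[0,28,49],[0,0,0]],[0,[0,20,34],[0,0,0]],[0,[0,0,0],[0,0,0]],[0,[0,0,0],[0,0,0]]]';  python3 -c "
from h import *
go((.634,-.2157,.05),np.radians(-7.7))
im=imaging.camera('wrist');cv2.imwrite('pics/w5.png',im[:,:,::-1])"; python3 held.py red .0181
```

```text
time: 28.88
position: [0.6369, -0.223, 0.1223]
tool_rot: [-0.529, -0.471, 0.53, -0.466]
ft_force: [-0.1, 0.1, -1.7]
grip_width: 0.0118
pos [ 0.6369 -0.223   0.1223] yaw -7.02 tilt -1.0 grip 11.8 t 28.88
shift now-axes [72.4 -3.2 -6.7] turn [ 0.68 -0.19  0.38] | shift after turn [72.3 -3.8 -6.9]
red xy [ 0.6383 -0.2138] heading 83.6 from [('wrist', 'rib'), ('wrist', 'tab')] res px [ 0.   0.  -0.  -0.  -0.2]
[310. 150.] 929 if tab: offset from TCP in tool y,z mm [ -1.2 -62.9]
[313. 210.] 444 if tab: offset from TCP in tool y,z mm [ -0.2 -36.8]
[313. 233.] 311 if tab: offset from TCP in tool y,z mm [ -0.  -26.2]
[313. 286.] 1513 if tab: offset from TCP in tool y,z mm [-0.  -1.2]
```

View pics/w5.png

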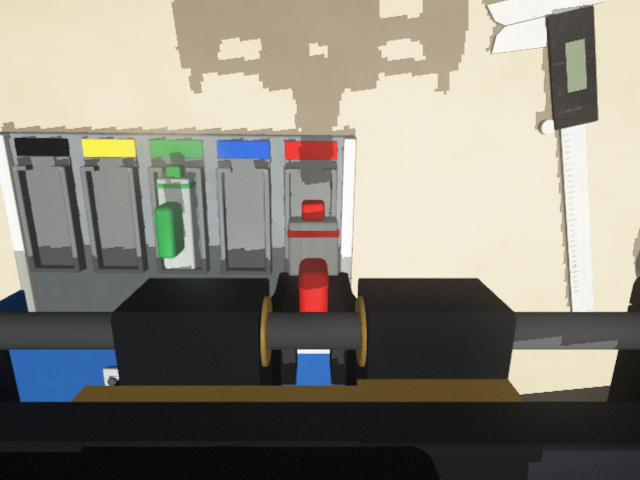

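The red block is held squarely with its tab toward the red label at (310,150). Green sits in its slot. I'll descend.

```bash
python3 -m inch '[[0,[30,-3.5,-7],[0.6,-0.2,0.4]],[0,[30,0,0],[0,0,0]],[0,[15,0,0],[0,0,0]],[0,[0,0,0],[0,0,0]],[0,[0,0,0],[0,0,0]]]';  python3 -c "
from h import *
go((.634,-.2160,.026),np.radians(-7.7))"
```

```text
time: 29.6
position: [0.6347, -0.2099, 0.0486]
tool_rot: [0.531, 0.467, -0.53, 0.469]
ft_force: [0.4, 0.4, -1.0]
grip_width: 0.0118
pos [ 0.6347 -0.2099  0.0486] yaw -7.2 tilt -1.0 grip 11.8 t 29.6
shift now-axes [22.6  0.   6.2] turn [ 0.5   0.04 -0.16] | shift after turn [22.6  0.1  6.2]
```

```bash
python3 -m inch '[[0,[5,0,6],[0.5,0,-0.2]],[0,[0,0,0],[0,0,0]],[0,[0,0,0],[0,0,0]]]';  python3 -c "
from h import *
go((.634,-.2160,.026),np.radians(-7.7))"
```

```text
time: 29.98
position: [0.6355, -0.2173, 0.0458]
tool_rot: [0.533, 0.464, -0.532, 0.467]
ft_force: [0.2, -0.4, -1.5]
grip_width: 0.0116
pos [ 0.6355 -0.2173  0.0458] yaw -7.74 tilt -1.0 grip 11.6 t 29.98
shift now-axes [19.8 -1.7 -1.2] turn [-0.04  0.14 -0.19] | shift after turn [19.8 -1.6 -1.1]
```

```bash
python3 -m inch '[[0,[6,-1.3,-0.8],[0,0,0]],[0,[6,0,0],[0,0,0]],[0,[6,0,0],[0,0,0]],[0,[2,0,0],[0,0,0]],[0,[0,0,0],[0,0,0]]]';  python3 -c "
from h import *
go((.634,-.2160,.026),np.radians(-7.7));print(get_obs()['ft_force'])"
```

```text
time: 30.6
position: [0.6343, -0.2165, 0.0262]
tool_rot: [0.533, 0.464, -0.533, 0.467]
ft_force: [-0.9, 0.5, -2.0]
grip_width: 0.0117
pos [ 0.6343 -0.2165  0.0262] yaw -7.74 tilt -1.0 grip 11.7 t 30.6
shift now-axes [ 0.2 -0.4 -0.5] turn [-0.04  0.15 -0.2 ] | shift after turn [ 0.2 -0.4 -0.5]
[-0.92435841  0.49153872 -2.03555124]
```

```bash
python3 -m inch '[[26,[0,0,0],[0,0,0]],[26,[0,0,0],[0,0,0]],[26,[0,0,0],[0,0,0]],[26,[-20,0,0],[0,0,0]],[26,[-50,0,0],[0,0,0]],[26,[-50,0,0],[0,0,0]],[26,[0,0,-50],[0,0,0]],[26,[0,-25,-50],[0,0,0]],[26,[0,-25,-50],[0,0,0]],[26,[0,0,0],[0,0,0]],[26,[0,0,0],[0,0,0]]]';  python3 - <<'E'
from h import *
S=shots('top','wrist','side');g=np.radians
cv2.imwrite('pics/w6.png',S['wrist'][0][:,:,::-1])
for n in S:
  for c,X in (('red',(.634,-.216,g(82))),('yellow',(.6,.089,g(-159))),('green',(.544,-.204,g(82)))): fit({n:S[n]},c,X,dz=.008*(c!='yellow'))
go((.6,.05,.15),g(112))
E
```

```text
time: 31.98
position: [0.6091, -0.0595, 0.1603]
tool_rot: [0.536, 0.457, -0.53, 0.471]
ft_force: [-0.2, 0.1, -0.6]
grip_width: 0.0258
red xy [ 0.6332 -0.2157] heading 82.0 from [('top', 'rib')] res px [-0.  0.  0.]
yellow xy [0.5998 0.0892] heading -159.0 from [('top', 'rib')] res px [0. 0. 0.]
green xy [ 0.543  -0.2035] heading 82.4 from [('top', 'rib'), ('top', 'tab')] res px [ 0.   0.  -0.  -0.  -0.2]
red not seen ['wrist']
yellow xy [0.5994 0.0866] heading -160.5 from [('wrist', 'rib'), ('wrist', 'tab')] res px [ 0. -0. -0.  0. -0.]
green not seen ['wrist']
red xy [ 0.6267 -0.1929] heading 82.5 from [('side', 'tab')] res px [ 0. -0.  0.]
yellow xy [0.6013 0.0883] heading -159.7 from [('side', 'rib'), ('side', 'tab')] res px [ 0.  -0.  -0.1  0.   0.1]
green xy [ 0.5455 -0.2014] heading 81.8 from [('side', 'tab')] res px [ 0. -0.  0.]
pos [ 0.6088 -0.0603  0.1593] yaw -7.98 tilt -0.9998 grip 25.8 t 32.12
shift now-axes [   8.2  -24.2 -108.1] turn [-119.97    1.35   -0.36] | shift after turn [  9.3 105.6  33.2]
```

View pics/w6.png

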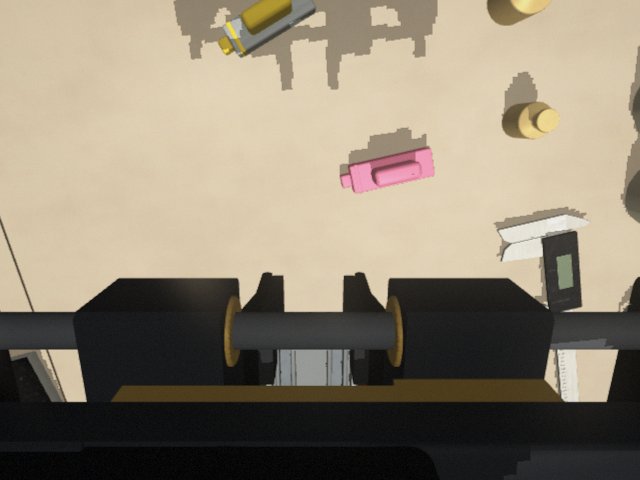

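The wrist view shows yellow at (265,20), pink at (390,170) and the weights at the right, undisturbed. Yellow sits close to the open drawer, so I'll measure the drawer before reaching in.

```bash
python3 -m inch '[[45,[-30,0,-40],[0,0,0]],[45,[0,0,-40],[0,0,0]],[45,[0,0,0],[0,0,0]],[45,[0,0,0],[0,0,0]]]';  python3 - <<'E'
from h import *
S=shots('top','wrist');g=np.radians
a=S['top'][0][130:300,170:320];b=S['wrist'][0]
a=cv2.resize(a,None,fx=2.1,fy=2.1);b=cv2.resize(b,(480,360));
cv2.imwrite('pics/c7.png',np.hstack([np.pad(a,((0,max(0,360-a.shape[0])),(0,0),(0,0)))[:360],b])[:,:,::-1])
print(a.shape,S['wrist'][1]['xyz'])
np.savez('s7.npz',w=S['wrist'][0],t=S['top'][0],wx=S['wrist'][1]['xyz'],wr=S['wrist'][1]['rotation'],K=S['wrist'][1]['camera_matrix'])
fit({'wrist':S['wrist']},'yellow',(.6,.0885,g(-159)))
go((.6,.0,.15),g(112))
E
```

```text
time: 32.62
position: [0.6221, 0.0146, 0.189]
tool_rot: [0.539, 0.455, -0.532, 0.469]
ft_force: [-0.2, -0.1, 0.1]
grip_width: 0.0443
(357, 315, 3) [0.62938427 0.08729628 0.3489071 ]
yellow xy [0.6013 0.0885] heading -159.0 from [('wrist', 'rib'), ('wrist', 'tab')] res px [-0.   0.   0.  -0.   0.1]
pos [0.6217 0.0145 0.1888] yaw -8.51 tilt -0.9998 grip 44.5 t 32.73
shift now-axes [ 38.5 -20.1  17.3] turn [-120.5     1.4    -0.33] | shift after turn [ 38.8  -5.3 -25.6]
```

View pics/c7.png

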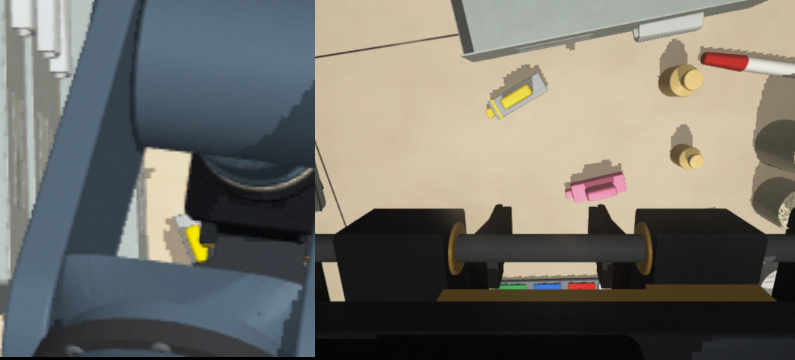

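Run:
```python
from h import *
d=np.load('s7.npz');pw=dict(camera_matrix=d['K'],xyz=d['wx'],rotation=d['wr']);pt=imaging.camera_params('top')
for z in(0,.03,.06,.08,.1): print(z,at_z(pw,(203,77),z)[:2].round(3),at_z(pt,(240,272),z)[:2].round(3))
im=d['w'][20:200,150:420];t=cv2.imread('pics/top0.png')[90:300,170:330,::-1]
a=cv2.resize(im,None,fx=1.9,fy=1.9,interpolation=cv2.INTER_CUBIC);b=cv2.resize(t,None,fx=1.7,fy=1.7,interpolation=cv2.INTER_CUBIC)
H=max(a.shape[0],b.shape[0]);f=lambda q:np.pad(q,((0,H-q.shape[0]),(0,0),(0,0)))
cv2.imwrite('pics/c8.png',np.hstack([f(a),f(b)])[:,:,::-1]);print(a.shape)
```

```text
0 [0.553 0.136] [0.562 0.134]
0.03 [0.56  0.132] [0.559 0.129]
0.06 [0.566 0.128] [0.557 0.124]
0.08 [0.571 0.125] [0.555 0.121]
0.1 [0.575 0.122] [0.554 0.118]
(342, 513, 3)
```

View pics/c8.png

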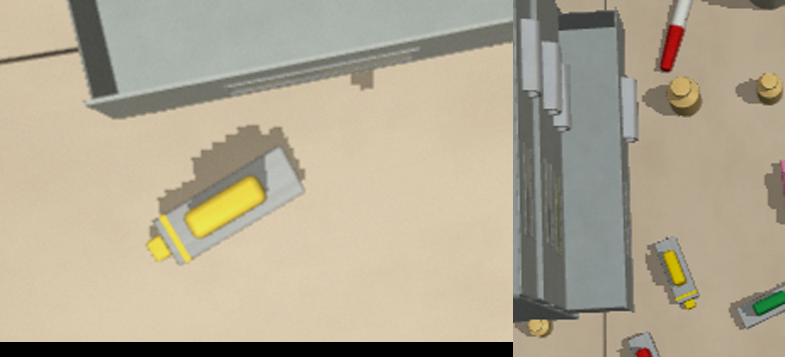

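The drawer front is about 42 mm high at y≈0.132, and the cabinet face behind it is at y≈0.17. A normal cross-rib grasp would put the 190 mm gripper body into the cabinet. So I'll first grip the rib lengthwise (34 mm, jaws near world x), carry the block into the open, and re-grasp it there.

```bash
python3 -m inch '[[60,[0,0,0],[-9.2,0.7,-0.2]],[60,[0,0,0],[-9.2,0.7,-0.2]],[60,[0,0,0],[0,0,0]]]' 12; python3 -c "
from h import *
go((.6005,.0885,.1),np.radians(10))"
```

```text
time: 33.1
position: [0.6212, 0.0107, 0.1878]
tool_rot: [0.46, 0.543, -0.448, 0.541]
ft_force: [-0.1, 0.6, 0.5]
grip_width: 0.0588
pos [0.6212 0.0107 0.1878] yaw 10.08 tilt -0.9998 grip 58.8 t 33.1
shift now-axes [ 88.8  -7.8 -79. ] turn [ 0.08 -0.8  -0.68] | shift after turn [ 87.8  -6.9 -80.3]
```

```bash
python3 -m inch '[[60,[20,-4,-40],[0,-0.8,-0.7]],[60,[20,-3,-40],[0,0,0]],[60,[40,0,0],[0,0,0]],[60,[40,0,0],[0,0,0]],[60,[0,0,0],[0,0,0]],[60,[0,0,0],[0,0,0]]]'; python3 -c "
from h import *
go((.6005,.0885,.02),np.radians(10))"
```

```text
time: 33.85
position: [0.6037, 0.0861, 0.0672]
tool_rot: [0.461, 0.535, -0.459, 0.539]
ft_force: [0.5, -0.4, 0.7]
grip_width: 0.0596
pos [0.6037 0.0861 0.0672] yaw 8.81 tilt -1.0 grip 59.6 t 33.85
shift now-axes [47.2 -3.  -3. ] turn [-1.19  0.19 -0.3 ] | shift after turn [47.2 -2.7 -2.9]
```

```bash
python3 -m inch '[[60,[25,-3,-3],[-1,0,0]],[60,[20,0,0],[0,0,0]],[60,[0,0,0],[0,0,0]],[60,[0,0,0],[0,0,0]]]'; python3 -c "
from h import *
go((.6005,.0885,.02),np.radians(10))"
```

```text
time: 34.35
position: [0.607, 0.0869, 0.0294]
tool_rot: [0.46, 0.534, -0.453, 0.546]
ft_force: [-0.4, 0.4, 0.6]
grip_width: 0.0602
pos [0.607  0.0869 0.0294] yaw 9.55 tilt -0.9998 grip 60.2 t 34.35
shift now-axes [ 9.2 -6.4 -2.7] turn [-0.45  0.38 -1.13] | shift after turn [ 9.4 -6.2 -2.7]
```

```bash
python3 -m inch '[[60,[3,-6,-2.5],[0,0.3,-1.1]],[60,[5,0,0],[0,0,0]],[60,[0,0,0],[0,0,0]]]'; python3 -c "
from h import *
go((.6005,.0885,.02),np.radians(10));print(get_obs()['ft_force'])"
```

```text
time: 34.72
position: [0.602, 0.0884, 0.0235]
tool_rot: [0.457, 0.538, -0.456, 0.541]
ft_force: [-0.2, -0.3, -0.5]
grip_width: 0.0601
pos [0.602  0.0884 0.0235] yaw 9.52 tilt -1.0 grip 60.1 t 34.73
shift now-axes [ 3.5 -1.5 -0.4] turn [-0.48  0.11 -0.2 ] | shift after turn [ 3.5 -1.5 -0.4]
[-0.23534798 -0.29094175 -0.54220313]
```

```bash
python3 -m inch '[[60,[3,-1,0],[0,0,0]],[35,[0,0,0],[0,0,0]],[20,[0,0,0],[0,0,0]],[20,[0,0,0],[0,0,0]],[20,[0,0,0],[0,0,0]],[20,[0,0,0],[0,0,0]]]' 15; python3 -c "
from h import *
go((.6005,.0885,.02),np.radians(10));print(get_obs()['ft_force'])"
```

```text
time: 35.48
position: [0.6009, 0.0882, 0.0201]
tool_rot: [0.457, 0.539, -0.456, 0.541]
ft_force: [0.1, -0.9, 0.8]
grip_width: 0.0344
pos [0.6009 0.0882 0.0201] yaw 9.52 tilt -1.0 grip 34.4 t 35.48
shift now-axes [ 0.1 -0.3 -0.4] turn [-0.48  0.11 -0.18] | shift after turn [ 0.1 -0.3 -0.4]
[ 0.05916118 -0.86546634  0.84317738]
```

```bash
python3 -m inch '[[20,[0,0,0],[0,0,0]],[20,[-15,0,0],[0,0,0]],[20,[0,-14,24],[0,0,0]],[20,[0,-14,24],[0,0,0]],[20,[0,-14,24],[0,0,0]],[20,[0,-14,24],[0,0,0]],[20,[0,0,0],[0,0,0]],[20,[0,0,0],[0,0,0]]]' 30; python3 -c "
from h import *
go((.56,-.01,.0205),np.radians(10));print(get_obs()['ft_force'])"
```

```text
time: 36.48
position: [0.5634, -0.0179, 0.041]
tool_rot: [0.458, 0.537, -0.455, 0.543]
ft_force: [-0.4, 0.4, -1.4]
grip_width: 0.0339
pos [ 0.5634 -0.0179  0.041 ] yaw 9.61 tilt -0.9999 grip 33.9 t 36.48
shift now-axes [20.5 -2.2 -8.4] turn [-0.39  0.23 -0.58] | shift after turn [20.5 -1.9 -8.4]
[-0.40335089  0.38343162 -1.37082258]
```

```bash
python3 -m inch '[[20,[10,0,0],[0,0.2,-0.6]],[20,[7,0,0],[0,0,0]],[20,[0,0,0],[0,0,0]],[20,[4,0,0],[0,0,0]],[20,[0,0,0],[0,0,0]]]';python3 -c "
from h import *
go((.56,-.01,.0205),np.radians(10));print(get_obs()['ft_force'])"
```

```text
time: 37.1
position: [0.5648, -0.0156, 0.0202]
tool_rot: [0.455, 0.541, -0.455, 0.541]
ft_force: [-0.5, -0.4, -1.2]
grip_width: 0.0339
pos [ 0.5648 -0.0156  0.0202] yaw 9.84 tilt -1.0 grip 33.9 t 37.1
shift now-axes [-0.3 -3.7 -6.3] turn [-0.16  0.05 -0.02] | shift after turn [-0.3 -3.7 -6.4]
[-0.48591043 -0.35328092 -1.19703154]
```

```bash
python3 -m inch '[[60,[0,0,0],[0,0,0]],[60,[0,0,0],[0,0,0]],[60,[0,0,0],[0,0,0]],[60,[-20,0,0],[0,0,0]],[60,[-50,0,0],[0,0,0]],[45,[-50,0,0],[-10,0,0]],[45,[0,0,0],[-10,0,0]],[45,[0,0,0],[-10,0,0]],[45,[0,0,0],[-10,0,0]],[45,[0,0,0],[-10,0,0]],[45,[0,0,0],[-10,0,0]],[45,[0,0,0],[-10,0,0]]]' 30; python3 -m inch '[[45,[0,0,0],[-10,0,0]],[45,[0,0,0],[-10,0,0]],[45,[0,0,0],[0,0,0]],[45,[0,0,0],[0,0,0]]]'
python3 - <<'E'
from h import *
S=shots('top','wrist','side');g=np.radians
for n in S: fit({n:S[n]},'yellow',(.563,-.016,g(-170)))
go((.563,-.016,.1),g(100))
E
```

```text
time: 38.6
position: [0.5647, -0.0154, 0.1432]
tool_rot: [0.049, 0.705, -0.049, 0.706]
ft_force: [0.2, 0.7, -0.4]
grip_width: 0.0448
time: 39.1
position: [0.5641, -0.0153, 0.1427]
tool_rot: [-0.077, 0.703, 0.077, 0.703]
ft_force: [0.2, -0.1, 1.3]
grip_width: 0.0451
yellow xy [ 0.5635 -0.0211] heading -168.8 from [('top', 'tab')] res px [ 0.  0. -0.]
yellow xy [ 0.5645 -0.0155] heading -158.7 from [('wrist', 'rib'), ('wrist', 'tab')] res px [-0. -0.  0.  0.  0.]
yellow xy [ 0.5654 -0.0152] heading -159.2 from [('side', 'rib'), ('side', 'tab')] res px [ 0.1 -0.1 -0.1  0.1  0.1]
pos [ 0.5642 -0.0153  0.1427] yaw 102.61 tilt -1.0 grip 45.2 t 39.25
shift now-axes [42.7 -0.4 -1.3] turn [ 2.61 -0.03 -0.01] | shift after turn [42.7 -0.5 -1.3]
```

```bash
python3 -m inch '[[45,[0,0,0],[-8.4,0,0]],[45,[40,0,0],[0,0,0]],[45,[40,0,0],[0,0,0]],[45,[15,0,0],[0,0,0]],[45,[0,0,0],[0,0,0]],[45,[0,0,0],[0,0,0]]]' 30; python3 -c "
from h import *
go((.5648,-.0154,.019),np.radians(111.1))"
```

```text
time: 40.0
position: [0.5675, -0.016, 0.0481]
tool_rot: [-0.13, 0.693, 0.128, 0.697]
ft_force: [0.9, -0.0, -0.1]
grip_width: 0.0447
pos [ 0.5675 -0.016   0.0481] yaw 111.05 tilt -1.0 grip 44.7 t 40.0
shift now-axes [29.1  1.6 -2.5] turn [-0.05  0.31  0.21] | shift after turn [29.1  1.5 -2.3]
```

```bash
python3 -m inch '[[45,[10,1.5,-2.5],[0,0.3,0.2]],[45,[16,0,0],[0,0,0]],[45,[0,0,0],[0,0,0]],[45,[2,0,0],[0,0,0]],[45,[0,0,0],[0,0,0]]]' 40; python3 -c "
from h import *
go((.5648,-.0154,.0185),np.radians(111.1))"
```

```text
time: 40.62
position: [0.5663, -0.0158, 0.0205]
tool_rot: [-0.13, 0.694, 0.128, 0.697]
ft_force: [0.2, 0.7, 0.3]
grip_width: 0.0447
pos [ 0.5663 -0.0158  0.0205] yaw 111.04 tilt -1.0 grip 44.7 t 40.62
shift now-axes [ 2.   0.9 -1.2] turn [-0.06  0.21  0.15] | shift after turn [ 2.   0.9 -1.2]
```

```bash
python3 -m inch '[[45,[2,1,-1.2],[0,0.2,0.1]],[0,[0,0,0],[0,0,0]],[0,[0,0,0],[0,0,0]],[0,[0,0,0],[0,0,0]],[0,[0,0,0],[0,0,0]],[0,[0,0,0],[0,0,0]],[0,[0,0,0],[0,0,0]]]' 45; python3 -c "
from h import *
go((.5648,-.0154,.0185),np.radians(111.1))"
```

```text
time: 41.5
position: [0.5652, -0.0153, 0.0189]
tool_rot: [-0.13, 0.695, 0.129, 0.696]
ft_force: [1.2, -0.9, 0.4]
grip_width: 0.0118
pos [ 0.5652 -0.0153  0.0189] yaw 111.05 tilt -1.0 grip 11.8 t 41.5
shift now-axes [ 0.4  0.1 -0.4] turn [-0.05  0.06  0.08] | shift after turn [ 0.4  0.1 -0.4]
```

```bash
python3 -m inch '[[0,[-20,0,0],[0,0,0]],[0,[-45,0,0],[0,0,0]],[0,[-45,0,0],[0,0,0]],[0,[0,0,0],[10.5,0,0]],[0,[0,0,0],[10.5,0,0]],[0,[0,0,0],[10.5,0,0]],[0,[0,0,0],[10.5,0,0]],[0,[0,0,0],[10.5,0,0]],[0,[0,0,0],[10.5,0,0]],[0,[0,0,0],[10.5,0,0]],[0,[0,0,0],[10.5,0,0]],[0,[0,0,0],[10.5,0,0]]]' 45; python3 -m inch '[[0,[0,0,0],[10.5,0,0]],[0,[0,0,0],[10.5,0,0]],[0,[0,0,0],[4,0,0]],[0,[0,0,0],[0,0,0]]]';  python3 -c "
from h import *
go((.498,-.1975,.12),np.radians(-7.7))"
```

```text
time: 43.0
position: [0.561, -0.0143, 0.1301]
tool_rot: [0.433, 0.56, -0.435, 0.556]
ft_force: [-0.1, -0.1, -1.3]
grip_width: 0.0116
time: 43.5
position: [0.5592, -0.0138, 0.129]
tool_rot: [-0.545, -0.451, 0.549, -0.445]
ft_force: [-0.3, 0.6, -1.0]
grip_width: 0.0117
pos [ 0.5592 -0.0138  0.129 ] yaw -11.38 tilt -0.9999 grip 11.7 t 43.5
shift now-axes [  9.3 -23.6 192.1] turn [-3.68 -0.01  0.59] | shift after turn [  9.  -36.  190.2]
```

```bash
python3 -m inch '[[0,[0,0,0],[-3.4,0,0.6]],[0,[2,-9,49],[0,0,0]],[0,[2,-9,49],[0,0,0]],[0,[2,-9,49],[0,0,0]],[0,[0,-9,40],[0,0,0]],[0,[0,0,0],[0,0,0]],[0,[0,0,0],[0,0,0]]]';  python3 -c "
from h import *
go((.498,-.1975,.05),np.radians(-7.7))"; python3 held.py yellow .0189
```

```text
time: 44.38
position: [0.4977, -0.1985, 0.1223]
tool_rot: [0.531, 0.467, -0.53, 0.468]
ft_force: [-0.2, -0.6, -1.8]
grip_width: 0.0116
pos [ 0.4977 -0.1985  0.1223] yaw -7.18 tilt -1.0 grip 11.6 t 44.38
shift now-axes [72.3  0.1 -1. ] turn [ 0.52 -0.02 -0.08] | shift after turn [72.3  0.2 -1.1]
yellow xy [ 0.4988 -0.1894] heading 83.1 from [('wrist', 'rib'), ('wrist', 'tab')] res px [-0.   0.   0.  -0.  -0.2]
[314. 158.] 893 if tab: offset from TCP in tool y,z mm [  0.2 -59.3]
[313. 210.] 432 if tab: offset from TCP in tool y,z mm [ -0.2 -36.9]
[313. 232.] 313 if tab: offset from TCP in tool y,z mm [ -0.1 -26.5]
[313. 285.] 1570 if tab: offset from TCP in tool y,z mm [-0. -1.]
```

The yellow block is held square and centred over its slot, with its tab in line with the label. I'll descend.

```bash
python3 -m inch '[[0,[30,0,-1],[0.5,0,0]],[0,[30,0,0],[0,0,0]],[0,[15,0,0],[0,0,0]],[0,[0,0,0],[0,0,0]],[0,[0,0,0],[0,0,0]]]';  python3 -c "
from h import *
go((.498,-.1980,.0268),np.radians(-7.7))"
```

```text
time: 45.05
position: [0.5014, -0.1934, 0.0471]
tool_rot: [0.531, 0.466, -0.529, 0.47]
ft_force: [-0.1, 0.8, -0.5]
grip_width: 0.0117
pos [ 0.5014 -0.1934  0.0471] yaw -7.13 tilt -1.0 grip 11.7 t 45.05
shift now-axes [20.3 -2.9  5. ] turn [ 0.57  0.07 -0.31] | shift after turn [20.3 -2.8  5. ]
```

```bash
python3 -m inch '[[0,[5,-3,5],[0.5,0,-0.3]],[0,[0,0,0],[0,0,0]],[0,[0,0,0],[0,0,0]]]';  python3 -c "
from h import *
go((.498,-.1980,.0268),np.radians(-7.7))"
```

```text
time: 45.42
position: [0.4988, -0.1991, 0.0437]
tool_rot: [0.532, 0.464, -0.532, 0.467]
ft_force: [-0.0, -0.4, -1.5]
grip_width: 0.0119
pos [ 0.4988 -0.1991  0.0437] yaw -7.66 tilt -1.0 grip 11.9 t 45.42
shift now-axes [16.9 -1.  -1.1] turn [ 0.04  0.17 -0.19] | shift after turn [16.9 -0.9 -1. ]
```

```bash
python3 -m inch '[[0,[6,-0.8,-0.8],[0,0,0]],[0,[6,0,0],[0,0,0]],[0,[5,0,0],[0,0,0]],[0,[0,0,0],[0,0,0]]]';  python3 -c "
from h import *
go((.498,-.1980,.0268),np.radians(-7.7));print(get_obs()['ft_force'])"
```

```text
time: 45.92
position: [0.4984, -0.1987, 0.0268]
tool_rot: [0.532, 0.463, -0.532, 0.467]
ft_force: [-1.1, 0.3, 4.4]
grip_width: 0.0117
pos [ 0.4984 -0.1987  0.0268] yaw -7.67 tilt -1.0 grip 11.7 t 45.92
shift now-axes [ 0.  -0.5 -0.6] turn [ 0.03  0.2  -0.25] | shift after turn [ 0.  -0.5 -0.6]
[-1.13106776  0.2830551   4.44274318]
```

```bash
python3 -m inch '[[26,[0,0,0],[0,0,0]],[26,[0,0,0],[0,0,0]],[26,[0,0,0],[0,0,0]],[26,[-20,0,0],[0,0,0]],[26,[-50,0,0],[0,0,0]],[26,[-50,0,0],[0,0,0]],[45,[0,0,-50],[0,0,0]],[45,[0,0,-50],[0,0,0]],[45,[0,0,-50],[0,0,0]],[45,[0,0,-50],[0,0,0]],[45,[0,0,0],[0,0,0]],[45,[0,0,0],[0,0,0]]]';  python3 - <<'E'
from h import *
S=shots('top','side');g=np.radians
for n in S:
  cv2.imwrite(f'pics/{n}9.png',S[n][0][:,:,::-1])
  for c,X in (('red',(.634,-.216,g(82))),('yellow',(.498,-.198,g(82))),('green',(.544,-.204,g(82)))): fit({n:S[n]},c,X,dz=.008)
  for b in('block_blue','block_black'): print(n,b,[(np.round(q['pixel']),q['confidence']) for q in imaging.tip_of(n,b)])
a=cv2.resize(S['top'][0][180:380,380:560],None,fx=2.2,fy=2.2);b=cv2.resize(S['side'][0][110:230,290:450],None,fx=2.4,fy=2.4)
H=max(a.shape[0],b.shape[0]);f=lambda q:np.pad(q,((0,H-q.shape[0]),(0,0),(0,0)))
cv2.imwrite('pics/c9.png',np.hstack([f(a),f(b)])[:,:,::-1])
go((.53,-.2985,.2),g(-97.7))
E
```

```text
time: 47.42
position: [0.5276, 0.0035, 0.1492]
tool_rot: [0.534, 0.461, -0.532, 0.468]
ft_force: [0.3, -0.3, 0.4]
grip_width: 0.045
red xy [ 0.6332 -0.2157] heading 82.3 from [('top', 'rib'), ('top', 'tab')] res px [-0.  -0.   0.   0.   0.1]
yellow xy [ 0.4973 -0.1975] heading 82.6 from [('top', 'rib'), ('top', 'tab')] res px [-0.   0.   0.  -0.   0.1]
green xy [ 0.5457 -0.2004] heading 82.2 from [('top', 'rib'), ('top', 'tab')] res px [-0.  -0.   0.   0.   0.1]
top block_blue [(array([449., 226.]), 0.57)]
top block_black [(array([323., 144.]), 0.53)]
red xy [ 0.6486 -0.1949] heading 79.2 from [('side', 'tab')] res px [ 0. -0.  0.]
yellow not seen ['side']
green not seen ['side']
side block_blue []
side block_black []
pos [0.5277 0.0026 0.1493] yaw -7.99 tilt -1.0 grip 44.9 t 47.73
shift now-axes [-49.3  44.6 298. ] turn [89.71 -0.23 -0.55] | shift after turn [-50.7 298.  -42.6]
```

View pics/c9.png

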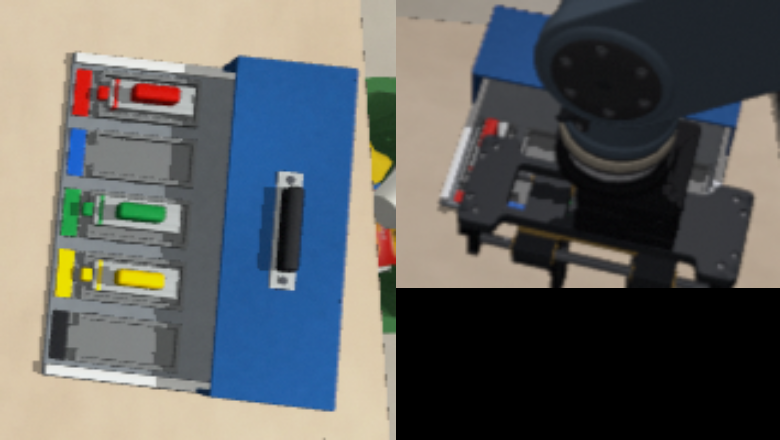

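Red, green and yellow all sit in their slots. The two "blue/black" network hits are false: (449,226) is the seated red block and (323,144) is a weight. Green reads about 3–4 mm from where I left it, so it may have been knocked. I'll look closer.

```bash
python3 -m inch '[[45,[0,34,48],[0,0,0]],[45,[0,34,48],[0,0,0]],[45,[0,34,48],[0,0,0]],[45,[0,34,44],[0,0,0]],[45,[0,0,0],[0,0,0]],[45,[0,0,0],[0,0,0]]]'
python3 - <<'E'
from h import *
S=shots('wrist');g=np.radians
cv2.imwrite('pics/c10.png',cv2.resize(S['wrist'][0][100:300,0:400],None,fx=2,fy=2,interpolation=cv2.INTER_CUBIC)[:,:,::-1])
for c,X in (('red',(.634,-.216,g(82))),('yellow',(.498,-.198,g(82))),('green',(.545,-.202,g(82)))): fit(S,c,X,dz=.008)
go((.53,-.2985,.13),g(-97.7))
E
```

```text
time: 48.48
position: [0.6368, -0.2127, 0.1496]
tool_rot: [0.536, 0.46, -0.534, 0.465]
ft_force: [0.2, 0.2, -0.8]
grip_width: 0.0451
red xy [ 0.6347 -0.2153] heading 82.2 from [('wrist', 'rib'), ('wrist', 'tab')] res px [ 0. -0. -0.  0.  0.]
yellow xy [ 0.4996 -0.1974] heading 82.9 from [('wrist', 'rib'), ('wrist', 'tab')] res px [ 0. -0. -0.  0.  0.]
green not seen ['wrist']
pos [ 0.637  -0.2128  0.1498] yaw -8.27 tilt -1.0 grip 45.1 t 48.52
shift now-axes [ 19.5 -93.7 100.1] turn [89.43 -0.19 -0.52] | shift after turn [19.8 99.2 94.5]
```

View pics/c10.png

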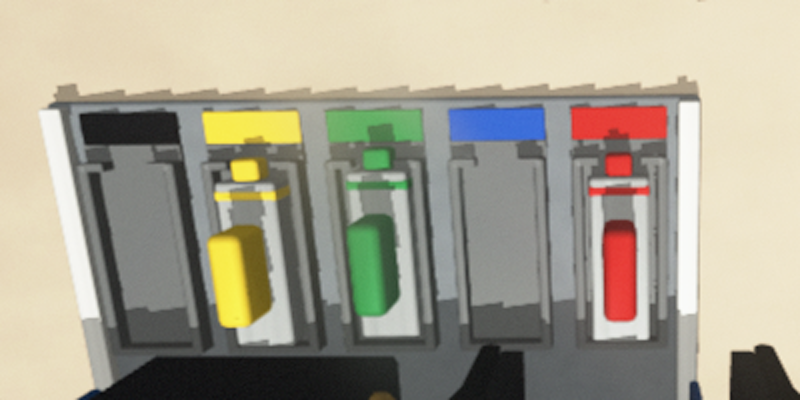

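Green lies flat in its pocket, pushed toward the label end and one side wall. The pocket play allows at most about 4.2 mm, inside the 7 mm limit, and red and yellow are centred. Now I'll close the hood.

```bash
python3 -m inch '[[60,[0,0,0],[10.2,0,0]],[60,[0,0,0],[10.2,0,0]],[60,[0,0,0],[10.2,0,0]],[60,[0,0,0],[10.2,0,0]],[60,[0,0,0],[10.2,0,0]],[60,[0,0,0],[10.2,0,0]],[60,[0,0,0],[10.2,0,0]],[60,[0,0,0],[10.2,0,0]],[60,[0,0,0],[8,0,0]],[60,[0,0,0],[0,0,0]]]'; python3 -c "
from h import *
imaging.camera('side');p=imaging.camera_params('side');print([at_z(p,q['pixel'],.066) for q in imaging.tip_of('side','hood_handle')[:1]])
go((.53,-.2985,.13),np.radians(-97.7))"
```

```text
time: 49.78
position: [0.6286, -0.1958, 0.1504]
tool_rot: [-0.703, 0.061, 0.706, 0.062]
ft_force: [0.6, 0.6, 0.1]
grip_width: 0.0602
[array([ 0.52345706, -0.30155171,  0.066     ])]
pos [ 0.6288 -0.1962  0.1504] yaw -99.93 tilt -1.0 grip 59.9 t 49.88
shift now-axes [ 20.5 117.9  79.6] turn [-2.23  0.21  0.1 ] | shift after turn [ 20.4 114.6  84.2]
```

```bash
python3 -m inch '[[60,[0,0,0],[-2.2,0.2,0]],[60,[5,38,28],[0,0,0]],[60,[5,38,28],[0,0,0]],[60,[5,38,28],[0,0,0]],[60,[30,0,0],[0,0,0]],[60,[0,0,0],[0,0,0]],[60,[0,0,0],[0,0,0]]]'; python3 -c "
from h import *
go((.53,-.2985,.061),np.radians(-97.7))"
```

```text
time: 50.75
position: [0.5299, -0.2996, 0.1064]
tool_rot: [0.707, -0.042, -0.704, -0.041]
ft_force: [-0.2, 0.8, 0.4]
grip_width: 0.06
pos [ 0.5299 -0.2996  0.1064] yaw -96.7 tilt -1.0 grip 60.0 t 50.75
shift now-axes [45.4 -1.2  0.2] turn [ 1.   -0.24 -0.04] | shift after turn [45.4 -1.1  0.1]
```

```bash
python3 -m inch '[[60,[22,-1,0],[1,-0.2,0]],[60,[20,0,0],[0,0,0]],[60,[0,0,0],[0,0,0]],[60,[3,0,0],[0,0,0]],[20,[0,0,0],[0,0,0]],[0,[0,0,0],[0,0,0]],[0,[0,0,0],[0,0,0]],[0,[0,0,0],[0,0,0]],[0,[0,0,0],[0,0,0]]]' 25; python3 -c "
from h import *
go((.53,-.2985,.061),np.radians(-97.7))"
```

```text
time: 51.88
position: [0.5364, -0.2994, 0.0683]
tool_rot: [0.71, -0.048, -0.701, -0.042]
ft_force: [-0.3, -0.1, 0.3]
grip_width: 0.0179
pos [ 0.5364 -0.2994  0.0683] yaw -97.31 tilt -0.9999 grip 17.9 t 51.88
shift now-axes [ 7.3 -0.2  6.5] turn [ 0.39 -0.73 -0.46] | shift after turn [ 7.3 -0.1  6.4]
```

```bash
python3 -m inch '[[40,[0,0,0],[0.4,-0.7,-0.4]],[40,[0,0,4],[0,0,0]],[40,[6.5,0,0],[0,0,0]],[40,[0,0,0],[0,0,0]],[0,[0,0,0],[0,0,0]],[0,[0,0,0],[0,0,0]],[0,[0,0,0],[0,0,0]],[0,[0,0,0],[0,0,0]],[0,[0,0,0],[0,0,0]]]' 25; python3 -c "
from h import *
go((.53,-.2985,.061),np.radians(-97.7))"
```

```text
time: 53.0
position: [0.5318, -0.2991, 0.061]
tool_rot: [-0.705, 0.048, 0.706, 0.047]
ft_force: [0.3, -0.6, -0.9]
grip_width: 0.0119
pos [ 0.5318 -0.2991  0.061 ] yaw -97.73 tilt -1.0 grip 11.9 t 53.0
shift now-axes [-0.  -0.3  1.9] turn [-0.03  0.06 -0.04] | shift after turn [-0.  -0.3  1.9]
```

Handle gripped (11.9 mm). I'll push about 95 mm home along -y of the tool.

```bash
python3 -m inch '[[0,[0,-10,0],[0,0,0]],[0,[0,-12,0],[0,0,0]],[0,[0,-12,0],[0,0,0]],[0,[0,-12,0],[0,0,0]],[0,[0,-12,0],[0,0,0]],[0,[0,-12,0],[0,0,0]],[0,[0,-12,0],[0,0,0]],[0,[0,-10,0],[0,0,0]],[0,[0,0,0],[0,0,0]]]' 35; python3 -c "
from h import *
d=np.array([np.cos(np.radians(82.3)),np.sin(np.radians(82.3))]);print('travel',(get_obs()['position'][:2]-[.5318,-.2991])@d,get_obs()['ft_force'])
go((.5446,-.2049,.061),np.radians(-97.7))"
```

```text
time: 54.12
position: [0.5443, -0.2058, 0.061]
tool_rot: [-0.705, 0.049, 0.706, 0.042]
ft_force: [-1.0, -1.6, -0.4]
grip_width: 0.0113
travel 0.09415394773482082 [-0.9918222  -1.62808403 -0.41541803]
pos [ 0.5443 -0.2058  0.061 ] yaw -97.42 tilt -0.9999 grip 11.3 t 54.12
shift now-axes [-0.  -0.9 -0.1] turn [ 0.28  0.04 -0.6 ] | shift after turn [-0.  -0.9 -0.1]
```

```bash
python3 -m inch '[[0,[0,-5,0],[0,0,0]],[0,[0,-5,0],[0,0,0]],[0,[0,-5,0],[0,0,0]],[0,[0,0,0],[0,0,0]]]'; python3 -c "
from h import *
d=np.array([np.cos(np.radians(82.3)),np.sin(np.radians(82.3))]);print('travel',(get_obs()['position'][:2]-[.5318,-.2991])@d,get_obs()['ft_force'])
go((.5446,-.2049,.061),np.radians(-97.7))"
```

```text
time: 54.62
position: [0.5443, -0.2061, 0.0609]
tool_rot: [-0.705, 0.056, 0.707, 0.032]
ft_force: [1.4, 3.4, 0.9]
grip_width: 0.0118
travel 0.09383164202629855 [1.40343148 3.37359793 0.91558414]
pos [ 0.5443 -0.2061  0.0609] yaw -97.2 tilt -0.9994 grip 11.8 t 54.62
shift now-axes [-0.1 -1.2 -0.2] turn [ 0.5   0.03 -1.97] | shift after turn [-0.1 -1.2 -0.2]
```

The hood hit its home stop: three further pushes of 5 mm moved nothing. I'll release, retreat and check.

```bash
python3 -m inch '[[45,[0,0,0],[0,0,0]],[45,[0,0,0],[0,0,0]],[45,[0,0,0],[0,0,0]],[45,[-15,0,0],[0,0,-1]],[45,[-45,0,0],[0,0,-1]],[45,[-60,0,0],[0,0,0]],[45,[0,-45,0],[0,0,0]],[45,[0,-45,0],[0,0,0]],[45,[0,-45,20],[0,0,0]],[45,[0,-30,20],[0,0,0]],[45,[0,0,0],[0,0,0]],[45,[0,0,0],[0,0,0]]]';  python3 - <<'E'
from h import *
S=shots('top','side');g=np.radians
for n in S:
  for t,z in(('hood_handle',.066),('weight_200',0),('weight_100',0)):
    print(n,t,[(np.round(q['pixel'],1),at_z(S[n][1],q['pixel'],z)[:2].round(4)) for q in imaging.tip_of(n,t)[:2]])
a=cv2.resize(S['top'][0][100:380,230:560],None,fx=1.6,fy=1.6);cv2.imwrite('pics/c11.png',a[:,:,::-1])
o=get_obs();print(o['position'],o['ft_force'])
E
```

```text
time: 56.12
position: [0.5271, -0.0261, 0.1865]
tool_rot: [0.707, -0.041, -0.704, -0.045]
ft_force: [0.4, 0.1, 0.2]
grip_width: 0.0448
top hood_handle [(array([451.3, 277.2]), array([ 0.5416, -0.2067]))]
top weight_200 [(array([274.5, 150.1]), array([0.7717, 0.0736])), (array([321. , 141.3]), array([ 0.7853, -0.0069]))]
top weight_100 [(array([274.5, 150.1]), array([0.7717, 0.0736])), (array([321. , 141.3]), array([ 0.7853, -0.0069]))]
side hood_handle [(array([371.3, 162.9]), array([ 0.5429, -0.2133]))]
side weight_200 [(array([246., 247.]), array([ 0.7811, -0.0144])), (array([236.7, 291. ]), array([0.7791, 0.0864]))]
side weight_100 [(array([246., 247.]), array([ 0.7811, -0.0144])), (array([236.7, 291. ]), array([0.7791, 0.0864]))]
[ 0.52659518 -0.02666894  0.1861322 ] [-0.3562556  -0.88171617 -0.27441604]
```

View pics/c11.png

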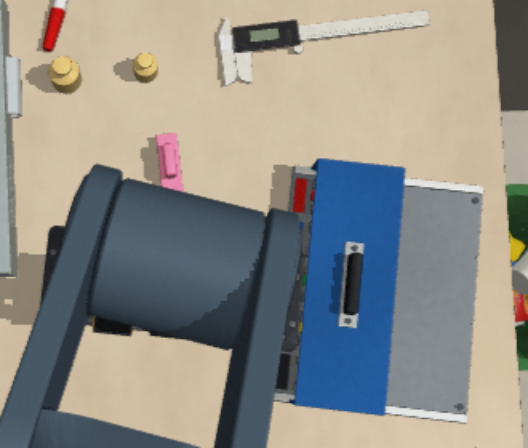

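The hood is home: the handle lies about 2.3 mm to -y of the case origin (2 mm expected) and travelled about 94 of 95 mm. The weights haven't moved and the robot is clear of everything, so I'll hand in.

```bash
python3 -c "
from rig import robot;print(robot.hand_in())"
```

```text
the job is handed in; nothing more can be done
None
```

The job is handed in: the hood was slid back to its stop, the three blocks present (red, green, yellow) were put in their own slots, and the hood was slid home at about 56 s. The hand-in gave no verdict.

- **Blocks:** Just before closing, the wrist and top views showed all three lying flat with their tabs through the notches. Red and yellow were centred to about 1–2 mm.
- **Green:** It read about 4 mm off centre, against the label-end and one side wall of its pocket. It had moved after I placed it, probably from the announced knock. I left it because it was within the 7 mm limit.
- **Not present:** Neither camera view showed a blue or black block. The networks' two late hits for them were false: one was the seated red block and the other a brass weight.
- **Yellow:** A normal grasp would have put the gripper body into the cabinet. I first gripped it lengthwise and moved it into the open, then re-grasped it.
- **Hood:** It stopped solid at both ends, about 84 mm back (it started about 13 mm open) and 94 mm forward. The measured handle position puts it within about 1 mm of home. The side-camera network read the handle about 7 mm further back, which I gave less weight than the arm's own reading.
- **Weights and look-alike:** The brass weights and the pink look-alike block were not touched. The top view put the weights within about 5 mm of where they started, and the side view was noisier at about 10 mm.

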